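# Open the sloping bean bin and put its scoop in

## Robot

A 6-joint arm with a two-finger parallel gripper is mounted at the origin on the work surface. World frame = base frame: x ahead of the robot, y to its left, z up, the work surface at z = 0. Lengths are in m, angles in degrees, forces in N, time in s.
With the tool pointing down it reaches from about 0.275 to 1 m from the base axis. Payload 8.4 kg.
Tool frame: the origin (TCP) lies on the centre line of the jaws, within the pads' length; the fingertips stand 11 mm ahead of it and the grasp point (between the pads) lies 8 mm behind it; z points along the fingers, x is the direction in which the jaws open and shut, and the axes are right-handed (so a half turn about z gives the same grasp; the last joint's range is limited). The gripper opens to 85 mm and grips with 20 to 120 N. Pads are 22 mm wide; open, the fingers measure 114 mm over their backs; the gripper's body (76 mm by 85 mm) begins 54 mm behind the grasp point. The pads swing forward as they close: fully open they stand 13 mm farther back than shut.
Start: joints at [64.492, 20.225, 93.587, -0, 66.188, -0.138], TCP at [0.268, 0.565, 0.242] pointing down, gripper open.
Joint ranges: [-150.9, 150.9], [-52.94, 120.26], [3.33, 152.33], [-74.26, 254.26], [0, 154.13], [-172.89, 172.89]. Speed limits (degrees/s): [127.2, 127.2, 159.86, 180, 180, 180].

## Interface

Orientations are given as a 3x3 rotation matrix whose columns are the frame's x, y, z axes.
In Python, from workcell import manip, optics gives the robot as it stands.
- The arm moves only by the shell command python3 -m handwheel 'ROWS' [OPENING] [FORCE]. ROWS is JSON, a list of rows, each an object with "travel": the shift along the tool's x, y, z in mm, a list of three; "spin": the turn about the tool's z in degrees. A call has 1 to 8 rows; each row is the pose to reach, as a shift and turn from the pose commanded when the call began, along the tool's axes at that moment; what a row does not reach only later rows make up. A row lasts 1/12 s, in which the tool goes at most 41.7 mm and 7.16 degrees, less where a joint would pass 70% of its speed; a pose out of reach is approached as far as the arm can. A call with a gripper value outside its range is refused whole. OPENING is the opening in per cent of the stroke, from 0 (shut) to 100 (fully open), set as the call begins (- or left out, the last holds). The fingers move at their own pace and stop on an object; FORCE is the grip in N (left out, the last holds). Time passes only in rows, so rows that repeat a pose let the fingers close. It gives the time, the measured TCP pose, the force and the opening at its end, in the units of the state.
- manip.state(): the state, without advancing time (a new reading comes with each control period).
- optics.camera(name): name is "scene" or "top" or "wrist"; returns the picture (384x512x3 uint8, blue, green, red); there is no depth.
- optics.camera_info(name): a dict with "mtx" (3x3 intrinsics, pixels), "k1" (the pictures are not rectified: a ray, as slopes to the right and down, at radius r is drawn at 1 + k1 r^2 times it, then the intrinsics apply), "R" (3x3) and "t" (3): a world point X has camera coordinates R X + t; the wrist camera has in their place "T_tool_cam" (4x4, takes a point from camera to tool coordinates, whose origin is the TCP and whose axes are the tool frame's). Camera axes: x right, y down, z forward; pixel columns grow to the right and rows downward; lengths in m; the calibration is good to about 2 mm. A picture is of the moment at which its call begins: read the wrist's pose just before it. camera_info takes no time and is no camera call.
- manip.sign_off(): hands the job in, once; it reports no verdict.
The state is a dict: "time": time; "joint_positions": joint angles; "qd": joint speeds; "joint_torque": joint torques, N m; "eef_pos": TCP position; "tool_rot": TCP orientation; "wrist_force": force on the tool from outside, world axes, zero at the start; "torque": the same for the moment, N m; "finger_gap": finger opening in m.
Only numpy, scipy, OpenCV 4.12 (cv2) and the standard library are available. Lean on these libraries where they do the work, as an engineer would, in place of code of your own. Each camera call takes 0.05 s, during which the arm holds its last target.

## Task

Open the sloping wooden bean bin: lift the low end of its sliding lid over the stop lip, slide the lid down out of its grooves, and lay it flat, handle up, in the middle of the cork mat, setting it down rather than dropping it. Then lift the aluminium scoop off its peg and lower it, bowl first, into the open bin, so that the bowl is inside the bin below the rim before you let go; it may then lean on the bin's edge. Leave the tortilla press, basket, pitcher and measuring cup where they are.

Things in the scene. Friction and masses are not known exactly. Their poses are not given: they have to be found in the camera images.
- bin: Fixed dark wooden bin, open above once its lid is off, 124 mm wide, 220 mm long on plan and 204 mm high at its tall back. Its mouth slopes 28 degrees down towards its front (-x, the side nearer the robot). Origin on the work surface under the front end of the shut lid, z up, +x towards the tall back; turns with the bin's yaw.
- bin_mouth (a point): Slope frame of the bin, 100 mm above the bin's origin: x uphill along the slope, y across, z square to the slope (28 degrees from vertical, leaning to the front). z = 0 is the groove floor (ledges at |y| 46 to 56 mm) that carries the lid; the shut lid covers x = 0 to 180 mm. Side guides at |y| 56 to 62 mm stand up to z = 10 mm along the whole length. Back wall from x = 184 mm.
- bin_lip (a point): Middle of the top of the front wall, the stop lip, axes as bin_mouth: the wall is 10 mm thick (bin_mouth x = -11.5 to -1.5 mm) and its top stands 7 mm above the groove floor across the full width, so the lid's low end must rise over 7 mm.
- bin_roof (a point): Front edge of the groove roofs (middle of the bin), axes as bin_mouth, at bin_mouth x = 132, z = 10 mm. The roofs cover only the back 60 mm of the grooves, |y| 42 to 62 mm, and leave the 6 mm lid 4 mm of play: lifted level it jams; with its back edge down on the groove floor the low end can tip up 4.5 degrees (14 mm). Slid 52 mm down the slope the lid is free of them.
- bin_floor (a point): Middle of the bin's inner floor, axes as bin_mouth; the floor is parallel to the slope, 75 mm below the groove floor. The inside is 184 mm long (bin_mouth x = 0 to 184 mm) and 92 mm wide.
- lid: Loose pale wooden lid, 180 x 108 x 6 mm, about 0.13 kg (varies), lying in the bin's grooves at the start in line with bin_mouth. Origin at the centre of its underside, x along its length (uphill), z out of its upper face. A red handle bar stands near the low end: 14 mm thick along x, 64 mm long along y, z = 6 to 42 mm, centred at x = -50 mm.
- lid_handle (a point): Middle of the top of the lid's red handle bar, 42 mm above the lid's underside, axes as the lid's.
- mat: Fixed cork mat on the work surface, 240 mm (x) x 170 mm (y) x 6 mm, origin at the centre of its underside, top face 6 mm up. To the left or the right of the bin.
- stand: Fixed peg stand, on the other side of the bin from the mat. Dark wooden post 34 mm wide, 264 mm high, its face at x = 0; origin on the work surface. Foot 130 x 120 x 14 mm. A steel peg of 8 mm diameter sticks out of the post to -x at height 250 mm, level to x = -48 mm, then turned up to its tip.
- peg_tip (a point): Centre of the round tip of the peg, 56 mm in front of the post's face; its top is 264 mm above the work surface, 10 mm above the top of the level part.
- scoop: Loose aluminium scoop, 190 mm long, about 0.12 kg (varies), hanging on the peg. Origin at the inside top of its eye; z up along the handle, x towards the post. Eye: opening 18 mm (y) x 34 mm high, outside 28 mm wide, z = 5 to -39 mm. Handle: 9 mm (x) x 14 mm (y), z = -39 to -112 mm. The eye can be gripped by its sides. To come off it must rise 11 to 25 mm, then move to -x.
- scoop_bowl (a point): Centre of the scoop's bowl, 147.5 mm below the scoop's origin along its z axis, axes as the scoop's. The bowl reaches from 110 to 185 mm below the origin, is 56 mm wide (y), spans x = -16 to 18 mm and is open to +x and at its lower end.
- press: Bystander: heavy green tortilla press, 190 mm across, 65 mm high, origin at the centre of its underside.
- basket: Bystander: fixed woven-look plastic basket, 200 x 200 x 85 mm, origin at the centre of its underside, with a hinged lid.
- basket_lid (a joint): Hinge of the basket's lid: 0 shut, grows as it opens (rad).
- pitcher: Bystander: blue ceramic pitcher, 180 mm high, 116 mm across, origin at the centre of its underside.
- measure: Bystander: aluminium measuring cup with a handle, 85 mm high, 84 mm across, origin at the centre of its underside.
Mind the look-alikes: they are no part of the job. What is meant by the lid is not yellow, and is the smaller of those in its own colour.

How it is judged (in metres and radians):
On the way, in this order (a step that is already met when the one before it is completed fails the run):
1. the lid has slid down over the stop lip with its far end still in the grooves (x of lid in the frame of bin_mouth between 0.045 and 0.078 m and z of lid in the frame of bin_mouth between 0.001 and 0.03 m and y of lid in the frame of bin_mouth between -0.01 and 0.01 m), for 0.05 s.
2. the lid is out of the grooves (x of lid in the frame of bin_mouth below 0.036 m), for 0.05 s.
3. the lid is set down on the mat while still held (horizontal distance between lid and mat below 0.06 m and z of lid in the frame of mat below 0.016 m and contact force between lid and the fingers above 0.5 N), for 0.05 s.
4. the scoop is off its peg (horizontal distance between scoop and stand above 0.09 m), for 0.1 s.
5. the scoop's bowl is inside the bin while the scoop is still held (x of scoop_bowl in the frame of bin_mouth between 0 and 0.185 m and y of scoop_bowl in the frame of bin_mouth between -0.05 and 0.05 m and z of scoop_bowl in the frame of bin_mouth below -0.01 m and contact force between scoop and the fingers above 0.5 N), for 0.05 s.
At the end, for the whole second after the job is handed in: The lid lies flat (within 0.06 rad), handle up, on the mat, its centre within 60 mm of the mat's centre; the centre of the scoop's bowl is inside the bin (bin_mouth x 0 to 185 mm, |y| below 50 mm) at least 10 mm below the groove floor; both at rest and released (horizontal distance between lid and mat below 0.06 m and angle between lid's own z axis and vertical below 0.06 rad and z of lid in the frame of mat between 0.002 and 0.012 m and x of scoop_bowl in the frame of bin_mouth between 0 and 0.185 m and y of scoop_bowl in the frame of bin_mouth between -0.05 and 0.05 m and z of scoop_bowl in the frame of bin_mouth below -0.01 m and linear speed of each of lid, scoop below 0.02 m/s); the robot touches nothing.
It fails at once if a bystander is disturbed (moved more than 25 mm, or the basket's lid opened more than 0.2 rad) (distance of any of press, pitcher, measure from where it was at the start of the episode above 0.025 m or value of joint basket_lid above 0.2 rad).
It also fails if it takes over 72 s, if anything falls off the work surface, if the arm or the gripper's body presses on something with over 40 N, if the wrist force passes 120 N, or if a joint passes its speed limit or range.

## Working session

There is one attempt and no reset: what is moved stays moved. The work goes in short steps, Python scripts to look and compute and a shell command to move; the robot and the scene stay as the last step left them, time stands still between calls to the robot, and variables do not carry over. Pictures are saved under pics/ and viewed, and the job is handed in when it is done.

```bash
ls; mkdir -p pics
python3 - <<'E'
from workcell import manip, optics
import cv2,json
s=manip.state(); print(s)
for n in ("scene","top","wrist"):
    cv2.imwrite(f"pics/{n}0.png",optics.camera(n)); print(n,optics.camera_info(n))
E
```

```text
pics
{'time': 0.0, 'joint_positions': array([ 6.44923404e+01,  2.02628708e+01,  9.36295022e+01,  3.07922633e-04,
        6.61890413e+01, -1.35698682e-01]), 'qd': array([-0.01341325,  0.04818737,  0.02304427,  0.02094868, -0.02349356,
        0.00786105]), 'joint_torque': array([-8.29967485e-04, -6.05239534e+01, -3.42077494e+01,  5.06554431e-05,
        9.00994783e-03,  1.74065157e-06]), 'eef_pos': array([0.26758556, 0.56429887, 0.24155431]), 'tool_rot': array([[ 4.28494539e-01,  9.03544161e-01, -6.16342789e-04],
       [ 9.03543253e-01, -4.28494982e-01, -1.28032740e-03],
       [-1.42093213e-03, -8.27907155e-06, -9.99998990e-01]]), 'wrist_force': array([ 0.37118442, -0.71991729,  0.33654448]), 'torque': array([-0.02070547,  0.03348733, -0.04054849]), 'finger_gap': 0.08515374374203694}
scene {'mtx': array([[357.77279178,   0.        , 253.84901113],
       [  0.        , 357.77279178, 194.50060873],
       [  0.        ,   0.        ,   1.        ]]), 'k1': -0.055430366279564165, 'R': array([[ 0.35163722,  0.93612807,  0.00393876],
       [ 0.68798841, -0.2555708 , -0.67923156],
     
[... 349 characters left out ...]
    [-0.98902453,  0.01543591, -0.14694285],
       [ 0.14672543, -0.01438837, -0.98907261]]), 't': array([-0.0144585 ,  0.60188938,  1.51092628])}
wrist {'mtx': array([[289.836171  ,   0.        , 259.90708464],
       [  0.        , 289.836171  , 189.98384609],
       [  0.        ,   0.        ,   1.        ]]), 'k1': 0.022659468722957127, 'T_tool_cam': array([[ 9.99999943e-01, -6.52671507e-05, -3.32725672e-04,
         1.41254917e-04],
       [ 1.68020960e-04,  9.47728472e-01,  3.19077913e-01,
        -8.18424904e-02],
       [ 2.94508286e-04, -3.19077951e-01,  9.47728429e-01,
        -1.31567177e-01],
       [ 0.00000000e+00,  0.00000000e+00,  0.00000000e+00,
         1.00000000e+00]])}
```

View pics/scene0.png

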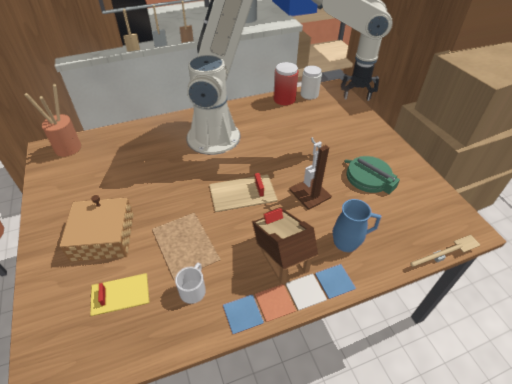

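View pics/top0.png

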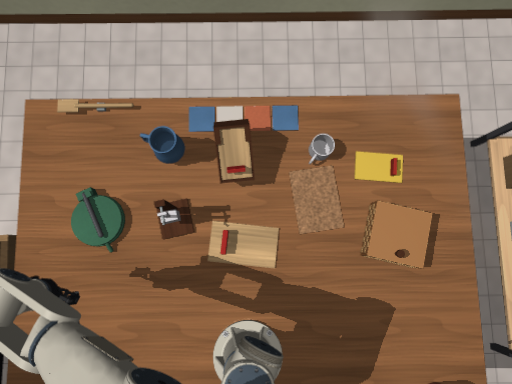

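View pics/wrist0.png

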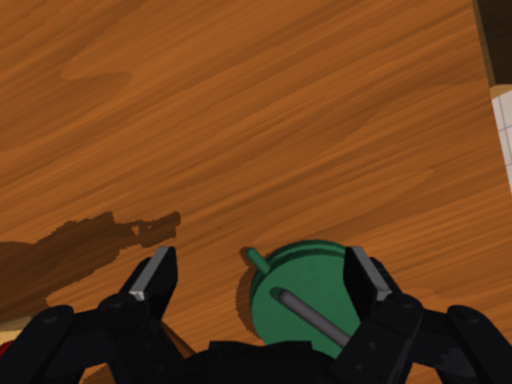

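The cork mat (top view, about 317,200) is right of the bin (233,150) and the stand (172,215) is left of it. The larger pale lid at (243,245) and the yellow one at (379,167) are decoys. Next I'll zoom in and measure.

```bash
cat > h.py <<'E'
import numpy as np, cv2
from workcell import manip, optics
from scipy.optimize import least_squares
def cam(n,s=None):
    i=optics.camera_info(n)
    if 'R' in i: return i['mtx'],i['k1'],np.array(i['R']),np.array(i['t'])
    s=s or manip.state(); T=np.eye(4);T[:3,:3]=s['tool_rot'];T[:3,3]=s['eef_pos']
    M=np.linalg.inv(T@i['T_tool_cam']); return i['mtx'],i['k1'],M[:3,:3],M[:3,3]
def ray(c,uv):
    K,k,R,t=c
    p=cv2.undistortPoints(np.array([[uv]],float),K,np.array([k,0,0,0,0.]))[0,0]
    d=R.T@np.array([p[0],p[1],1]); return -R.T@t, d/np.linalg.norm(d)
def onz(c,uv,z):
    o,d=ray(c,uv); return o+d*(z-o[2])/d[2]
def tri(obs):
    A=np.zeros((3,3));b=np.zeros(3)
    rs=[ray(c,uv) for c,uv in obs]
    for o,d in rs:
        P=np.eye(3)-np.outer(d,d);A+=P;b+=P@o
    X=np.linalg.solve(A,b)
    return X,[1e3*np.linalg.norm((np.eye(3)-np.outer(d,d))@(X-o)) for o,d in rs]
def proj(c,X):
    K,k,R,t=c; return cv2.projectPoints(np.array(X,float).reshape(-1,3),cv2.Rodrigues(R)[0],t,K,np.array([k,0,0,0,0.]))[0][:,0]
def T_lid(): pass
def need(xyz=None,yawx=None):
    """shift in mm along tool axes to reach TCP xyz; spin so tool x has world yaw yawx (deg, mod 180)"""
    s=manip.state();R=s['tool_rot'];p=s['eef_pos']
    out={}
    if xyz is not None: out['travel']=np.round(1e3*R.T@(np.array(xyz)-p),1)
    if yawx is not None:
        cur=np.degrees(np.arctan2(R[1,0],R[0,0])); d=(cur-yawx+90)%180-90; out['spin']=round(d,2)  # tool z down
    print(out, 'pos',np.round(p,4),'j6',round(s['joint_positions'][5],1),'t',s['time'])
E
python3 - <<'E'
import cv2
t=cv2.imread('pics/top0.png'); s=cv2.imread('pics/scene0.png')
a=cv2.resize(t[110:250,150:350],None,fx=4,fy=4,interpolation=cv2.INTER_CUBIC); cv2.imwrite('pics/topz.png',a)
b=cv2.resize(s[130:280,150:350],None,fx=4,fy=4,interpolation=cv2.INTER_CUBIC); cv2.imwrite('pics/scenez.png',b)
E
```

```text
(no output)
```

View pics/topz.png

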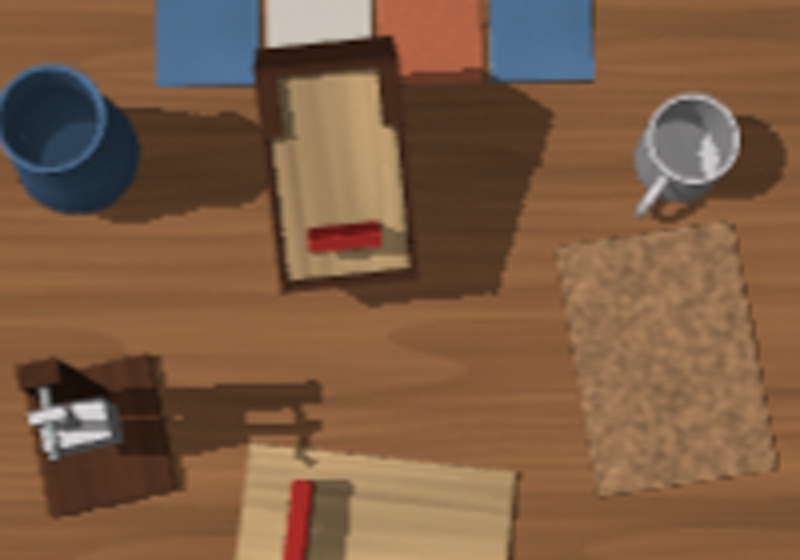

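View pics/scenez.png

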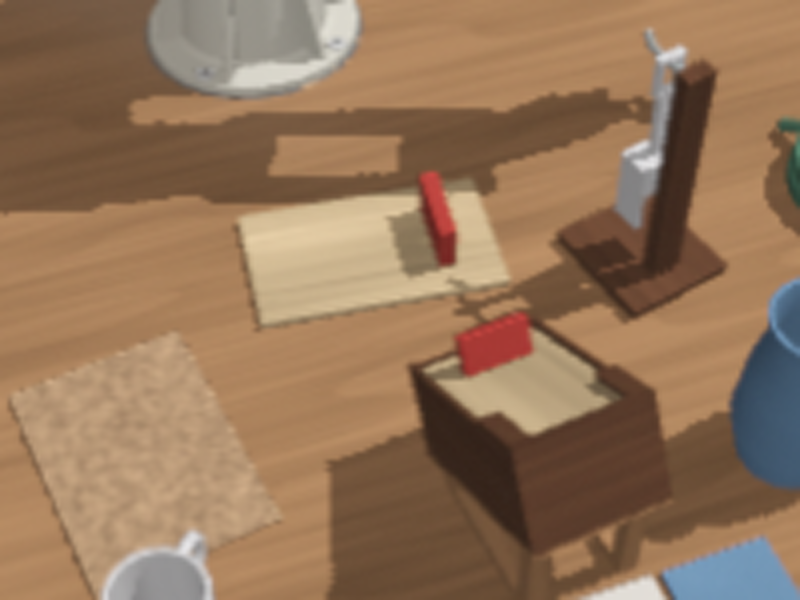

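```bash
cat >> h.py <<'E'
C,S=np.cos(np.radians(28)),np.sin(np.radians(28))
def mouth2bin(p): p=np.atleast_2d(p).astype(float); return np.c_[C*p[:,0]-S*p[:,2],p[:,1],100+S*p[:,0]+C*p[:,2]]/1e3
def place(q,x,y,yaw):
    c,s=np.cos(yaw),np.sin(yaw); return np.c_[x+c*q[:,0]-s*q[:,1],y+s*q[:,0]+c*q[:,1],q[:,2]]
def fit(obs,x0):
    """obs: list of (cam, uv list, local pts(m))"""
    f=lambda v: np.concatenate([(proj(c,place(np.array(P),*v))-np.array(uv)).ravel() for c,uv,P in obs])
    r=least_squares(f,x0,loss='soft_l1'); print('pose',np.round(r.x[:2],4),'yaw',round(np.degrees(r.x[2]),2)); print('res px',np.round(f(r.x).reshape(-1,2),1).tolist()); return r.x
E
python3 - <<'E'
from h import *
t=cam('top');s=cam('scene')
zt=lambda *p:[(150+u/4-.4,110+v/4-.4) for u,v in p]
zs=lambda *p:[(150+u/4-.4,130+v/4-.4) for u,v in p]
print('camC',[np.round(-c[2].T@c[3],3) for c in (t,s)])
lip=mouth2bin([[-11.5,62,7],[-11.5,-62,7]])
hand=mouth2bin([[33,32,42],[33,-32,42],[47,32,42],[47,-32,42]])
b=fit([(t,zt((283,293),(412,276)),lip),(s,zs((531,317),(411,368)),lip),(s,zs((457,340),(530,314)),hand[[3,2]])],[.9,.05,0])
# mat
M=np.array([[-.12,.085,.006],[-.12,-.085,.006],[.12,.085,.006],[.12,-.085,.006]])
m=fit([(t,zt((600,495),(776,470),(556,248),(737,223)),M),(s,zs((178,333),(10,402),(282,520)),M[[0,1,2]])],[.75,-.2,0])
st=np.array([[0,.017,.264],[0,-.017,.264],[.034,-.017,.264]])
# foot corners and peg tip by tri
for a in [(0,0)]:
    print('foot',[np.round(onz(t,p,.014),3).tolist() for p in zt((17,365),(160,355),(183,488),(52,516))])
    print('footS',[np.round(onz(s,p,.014),3).tolist() for p in zs((558,240),(635,316),(725,268))])
print('tip',tri([(t,zt((47,455))[0]),(s,zs((649,33))[0])]))
E
```

```text
camC [array([ 0.373, -0.002,  1.583]), array([ 1.338, -0.298,  1.061])]
pose [0.6296 0.0293] yaw 6.82
res px [[-1.1, 0.6], [1.2, 0.2], [0.6, 0.3], [-0.7, 0.2], [0.9, 0.3], [-0.4, -0.0]]
pose [ 0.5608 -0.2691] yaw 7.23
res px [[-0.8, -0.0], [0.0, -0.3], [0.1, -0.9], [-1.2, -0.9], [-0.3, -0.8], [-1.1, -1.7], [-0.8, -0.2]]
foot [[0.561, 0.339, 0.014], [0.568, 0.206, 0.014], [0.444, 0.184, 0.014], [0.42, 0.305, 0.014]]
footS [[0.456, 0.189, 0.014], [0.575, 0.217, 0.014], [0.55, 0.33, 0.014]]
tip (array([0.4594159 , 0.25917144, 0.26103631]), [np.float64(1.7443951857980267), np.float64(1.744395185798048)])
```

Run:
```python
from h import *
need([.2676,.565,.42]); need([.56,.03,.42],96.8)
```

```text
{'travel': array([   0.3,   -0.3, -178.3])} pos [0.2677 0.5644 0.2417] j6 -0.1 t 0.15
{'travel': array([-357.8,  493.1, -177.9]), 'spin': np.float64(-32.17)} pos [0.2677 0.5644 0.2417] j6 -0.1 t 0.15
```

```bash
python3 -m handwheel '[{"travel":[0,0,-40],"spin":0},{"travel":[0,0,-80],"spin":0},{"travel":[0,0,-120],"spin":0},{"travel":[0,0,-160],"spin":0},{"travel":[0,0,-178],"spin":0},{"travel":[-22,32,-178],"spin":-6},{"travel":[-44,64,-178],"spin":-12},{"travel":[-66,96,-178],"spin":-18}]' 100 20
python3 - <<'E'
from h import *
need([.56,.03,.42],96.8)
E
```

```text
time: 0.82
eef_pos: [0.3264, 0.463, 0.4203]
tool_rot: [[0.122, 0.993, 0.0], [0.993, -0.122, 0.0], [0.0, 0.0, -1.0]]
wrist_force: [0.7, 0.2, -0.4]
finger_gap: 0.0853
{'travel': array([-4.014e+02,  2.845e+02,  3.000e-01]), 'spin': np.float64(-13.78)} pos [0.3264 0.463  0.4203] j6 -28.3 t 0.8167
```

```bash
python3 -m handwheel '[{"travel":[-32,23,0],"spin":-3},{"travel":[-64,46,0],"spin":-6},{"travel":[-96,69,0],"spin":-9},{"travel":[-128,91,0],"spin":-12},{"travel":[-160,114,0],"spin":-13.8},{"travel":[-192,137,0],"spin":-13.8},{"travel":[-224,160,0],"spin":-13.8},{"travel":[-256,182,0],"spin":-13.8}]'
python3 - <<'E'
from h import *
need([.56,.03,.42],96.8)
E
```

```text
time: 1.48
eef_pos: [0.4744, 0.1848, 0.4202]
tool_rot: [[-0.112, 0.994, 0.0], [0.994, 0.112, -0.0], [-0.0, 0.0, -1.0]]
wrist_force: [0.5, 0.3, -0.1]
finger_gap: 0.0857
{'travel': array([-163.4,   67.8,    0.2]), 'spin': np.float64(-0.37)} pos [0.4744 0.1848 0.4202] j6 -75.3 t 1.4833
```

```bash
python3 -m handwheel '[{"travel":[-36,15,0],"spin":-0.4},{"travel":[-72,30,0],"spin":-0.4},{"travel":[-108,45,0],"spin":-0.4},{"travel":[-144,60,0],"spin":-0.4},{"travel":[-163,68,0],"spin":-0.4},{"travel":[-163,68,0],"spin":-0.4},{"travel":[-163,68,0],"spin":-0.4}]'
python3 - <<'E'
from h import *
import pickle
s=manip.state(); im=optics.camera('wrist'); cv2.imwrite('pics/w1.png',im); pickle.dump(s,open('s1.pkl','wb'))
b=proj(cam('wrist',s),place(mouth2bin([[-11.5,62,7],[-11.5,-62,7],[33,32,42],[33,-32,42],[47,32,42],[47,-32,42]]),.6296,.0293,np.radians(6.82)))
print(np.round(b),s['eef_pos'])
E
```

```text
time: 2.07
eef_pos: [0.5598, 0.0314, 0.4197]
tool_rot: [[-0.117, 0.993, -0.001], [0.993, 0.117, 0.0], [0.0, -0.001, -1.0]]
wrist_force: [-0.2, 0.4, -0.4]
finger_gap: 0.0854
[[292. 182.]
 [215. 182.]
 [275. 207.]
 [231. 207.]
 [275. 216.]
 [231. 216.]] [0.55983038 0.0314384  0.41969611]
```

View pics/w1.png

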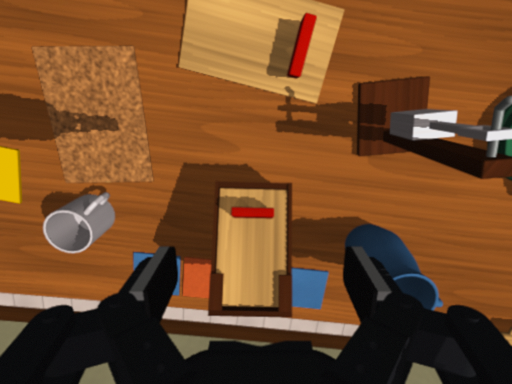

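Wrist view: lid handle at about (253,212), lip corners at about (217,183) and (291,183), so the prediction holds to about 1–2 px. I'll refine it with a red mask.

Run:
```python
from h import *
import pickle
s=pickle.load(open('s1.pkl','rb'));c=cam('wrist',s)
im=cv2.imread('pics/w1.png').astype(int)
m=((im[...,2]>120)&(im[...,1]<50)&(im[...,0]<50)).astype(np.uint8); m[:195]=0;m[230:]=0;m[:,:220]=0;m[:,290:]=0
print(cv2.minAreaRect(cv2.findNonZero(m)),cv2.boundingRect(m))
p=np.argwhere(m); 
for x0,x1 in((236,244),(260,268)):
    q=p[(p[:,1]>=x0)&(p[:,1]<=x1)]; print(q[:,0].mean(),q[:,0].min(),q[:,0].max())
x,y,w,h=cv2.boundingRect(m)
print(onz(c,(x-.5,y+4),.156),onz(c,(x+w-.5,y+4),.156), np.linalg.norm(onz(c,(x-.5,y+4),.156)-onz(c,(x+w-.5,y+4),.156)))
b=[.6296,.0293,np.radians(6.82)]
print('handle top pred',place(mouth2bin([[40,0,42]]),*b),'grasp z31',place(mouth2bin([[40,0,31]]),*b))
a=cv2.resize(cv2.imread('pics/w1.png')[165:325,170:330],None,fx=3.75,fy=3.75,interpolation=cv2.INTER_CUBIC); cv2.imwrite('pics/w1z.png',a)
```

```text
((252.0, 212.0), (10.0, 42.0), 90.0) (231, 207, 43, 11)
211.5 207 216
212.23529411764707 208 217
[ 0.64784906 -0.00195801  0.156     ] [0.6404727  0.06099505 0.156     ] 0.06338374727610134
handle top pred [[0.64508971 0.03115252 0.15586266]] grasp z31 [[0.65021736 0.03176577 0.14615024]]
```

View pics/w1z.png

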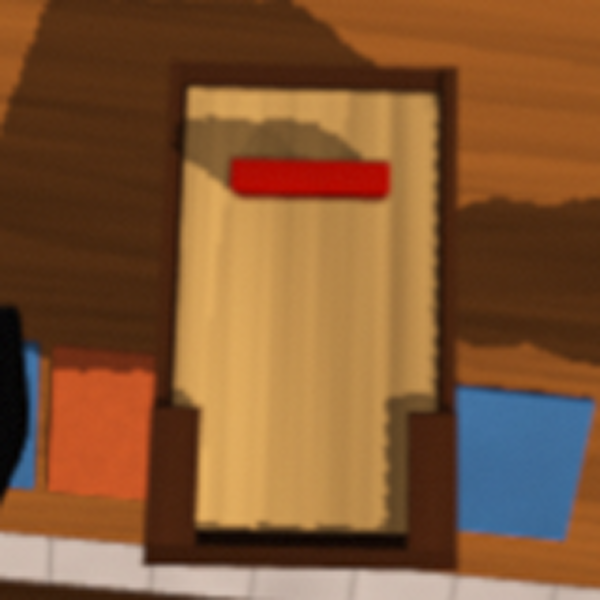

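Run:
```python
from h import *
need([.650,.0305,.42],96.5);need([.650,.0305,.138],96.5)
```

```text
{'travel': array([-12.5,  89.7,  -0.2]), 'spin': np.float64(0.27)} pos [0.5595 0.0324 0.4199] j6 -93.6 t 2.1167
{'travel': array([-12.7,  89.9, 281.8]), 'spin': np.float64(0.27)} pos [0.5595 0.0324 0.4199] j6 -93.6 t 2.1167
```

```bash
python3 -m handwheel '[{"travel":[-4,30,20],"spin":0.2},{"travel":[-8,60,45],"spin":0.2},{"travel":[-12,90,70],"spin":0.2},{"travel":[-12,90,110],"spin":0.2},{"travel":[-12,90,150],"spin":0.2},{"travel":[-12,90,190],"spin":0.2},{"travel":[-12,90,230],"spin":0.2},{"travel":[-12,90,230],"spin":0.2}]'
python3 - <<'E'
from h import *
s=manip.state();cv2.imwrite('pics/w2.png',optics.camera('wrist'))
need([.650,.0305,.138],96.5)
E
```

```text
time: 2.78
eef_pos: [0.6451, 0.0326, 0.1824]
tool_rot: [[-0.117, 0.993, -0.013], [0.993, 0.117, -0.0], [0.001, -0.013, -1.0]]
wrist_force: [-1.9, 0.7, -0.7]
finger_gap: 0.0854
{'travel': array([-2.3,  2.9, 48.6]), 'spin': np.float64(0.22)} pos [0.6473 0.0325 0.1867] j6 -94.0 t 2.8333
```

View pics/w2.png

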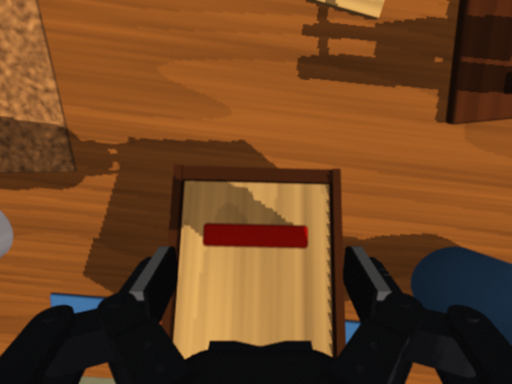

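Handle spans (204–307, 223–248), centre u≈255.5 against a jaw centre of 260. That calls for −2.5 mm in tool x and about +1° of spin.

```bash
python3 -m handwheel '[{"travel":[-1,1,15],"spin":0.5},{"travel":[-2.5,3,30],"spin":1},{"travel":[-2.5,3,40],"spin":1},{"travel":[-2.5,3,48],"spin":1},{"travel":[-2.5,3,48],"spin":1},{"travel":[-2.5,3,48],"spin":1}]'
python3 - <<'E'
from h import *
s=manip.state();cv2.imwrite('pics/w3.png',optics.camera('wrist'))
need([.650,.0305,.138],96.5)
print(s['wrist_force'])
E
```

```text
time: 3.33
eef_pos: [0.6541, 0.0293, 0.1434]
tool_rot: [[-0.099, 0.995, 0.001], [0.995, 0.099, 0.0], [0.0, 0.001, -1.0]]
wrist_force: [-0.9, -0.1, 0.4]
finger_gap: 0.0851
{'travel': array([ 1.7, -4.2,  5.6]), 'spin': np.float64(-0.85)} pos [0.6543 0.0293 0.1436] j6 -93.2 t 3.3833
[-0.93747739 -0.06387683  0.3991632 ]
```

View pics/w3.png

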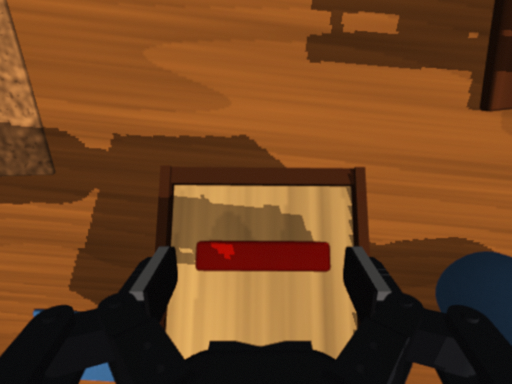

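```bash
python3 -m handwheel '[{"travel":[1,-4,3],"spin":0},{"travel":[1,-4,6],"spin":0},{"travel":[1,-4,8],"spin":0},{"travel":[1,-4,8],"spin":0}]'; python3 -m handwheel '[{"travel":[0,0,0],"spin":0},{"travel":[0,0,0],"spin":0},{"travel":[0,0,0],"spin":0},{"travel":[0,0,0],"spin":0},{"travel":[0,0,0],"spin":0},{"travel":[0,0,0],"spin":0}]' 0 20;  python3 - <<'E'
from h import *
s=manip.state();cv2.imwrite('pics/w4.png',optics.camera('wrist'))
print(s['wrist_force'],s['torque'],s['finger_gap'],s['eef_pos'])
E
```

```text
time: 3.72
eef_pos: [0.6494, 0.0296, 0.1339]
tool_rot: [[-0.098, 0.995, -0.001], [0.995, 0.098, -0.0], [0.0, -0.001, -1.0]]
wrist_force: [0.4, -0.6, 0.1]
finger_gap: 0.0853
time: 4.22
eef_pos: [0.6498, 0.0296, 0.1345]
tool_rot: [[-0.098, 0.995, 0.0], [0.995, 0.098, -0.0], [-0.0, 0.0, -1.0]]
wrist_force: [-1.4, -0.8, 3.5]
finger_gap: 0.0638
[-1.36822322 -0.78752051  3.47530306] [-0.0531821   0.12616909  0.0555137 ] 0.06381656982736664 [0.64979868 0.02958062 0.13445473]
```

View pics/w4.png

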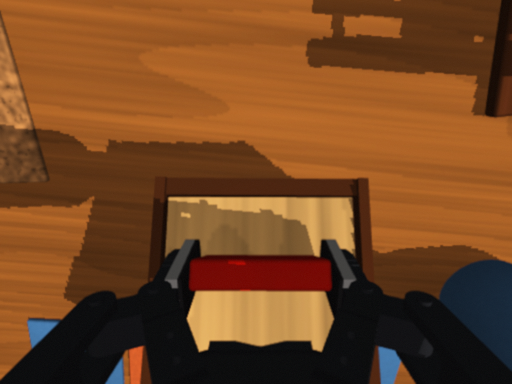

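```bash
python3 -m handwheel '[{"travel":[0,0,-2],"spin":0},{"travel":[0,-1,-4],"spin":0},{"travel":[0,-1.5,-6],"spin":0},{"travel":[0,-2,-8],"spin":0},{"travel":[0,-2.5,-9.5],"spin":0},{"travel":[0,-2.5,-9.5],"spin":0},{"travel":[0,-2.5,-9.5],"spin":0}]' 0 25;  python3 - <<'E'
from h import *
s=manip.state();cv2.imwrite('pics/w5.png',optics.camera('wrist'));im=optics.camera('scene');cv2.imwrite('pics/s5.png',cv2.resize(im[180:280,220:340],None,fx=5,fy=5,interpolation=cv2.INTER_CUBIC))
print(s['wrist_force'],s['torque'],s['finger_gap'],s['eef_pos'])
E
```

```text
time: 4.85
eef_pos: [0.6473, 0.0294, 0.1439]
tool_rot: [[-0.098, 0.995, 0.0], [0.995, 0.098, -0.0], [-0.0, 0.0, -1.0]]
wrist_force: [1.6, 0.5, -4.1]
finger_gap: 0.0634
[ 1.60969875  0.52523302 -4.08372416] [-0.02944421 -0.0255945  -0.04966237] 0.06335551810757119 [0.64731727 0.02936881 0.14388035]
```

View pics/w5.png

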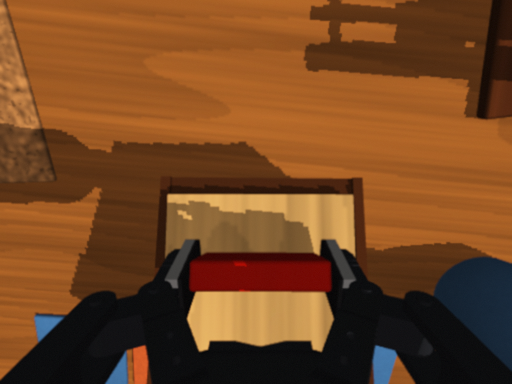

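View pics/s5.png

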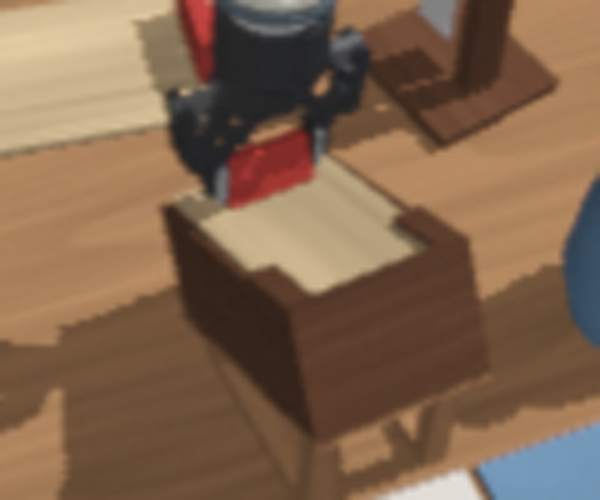

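```bash
python3 -m handwheel '[{"travel":[0,-3.5,1.9],"spin":0},{"travel":[0,-7,3.8],"spin":0},{"travel":[0,-10.6,5.7],"spin":0},{"travel":[0,-14.1,7.5],"spin":0},{"travel":[0,-17.6,9.4],"spin":0},{"travel":[0,-21.2,11.3],"spin":0},{"travel":[0,-24.7,13.1],"spin":0},{"travel":[0,-24.7,13.1],"spin":0}]' 0 25;  python3 - <<'E'
from h import *
s=manip.state();cv2.imwrite('pics/w6.png',optics.camera('wrist'));im=optics.camera('scene');cv2.imwrite('pics/s6.png',cv2.resize(im[180:280,220:340],None,fx=5,fy=5,interpolation=cv2.INTER_CUBIC))
print(s['wrist_force'],s['torque'],s['finger_gap'],s['eef_pos'])
E
```

```text
time: 5.62
eef_pos: [0.6215, 0.0269, 0.1302]
tool_rot: [[-0.098, 0.995, -0.001], [0.995, 0.098, -0.0], [0.0, -0.001, -1.0]]
wrist_force: [-0.2, 0.0, -1.7]
finger_gap: 0.0636
[-0.23755239  0.03537491 -1.68406813] [-0.06397148  0.08459465  0.0216079 ] 0.06355929456508112 [0.62151378 0.02685089 0.13015258]
```

View pics/w6.png

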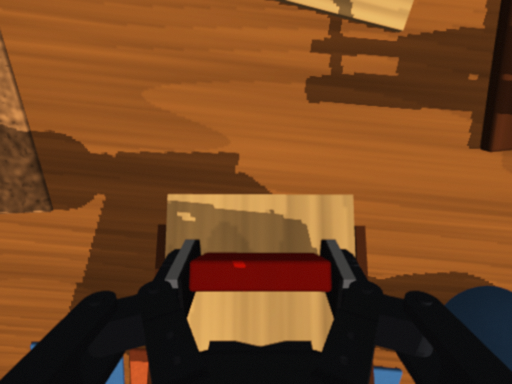

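View pics/s6.png

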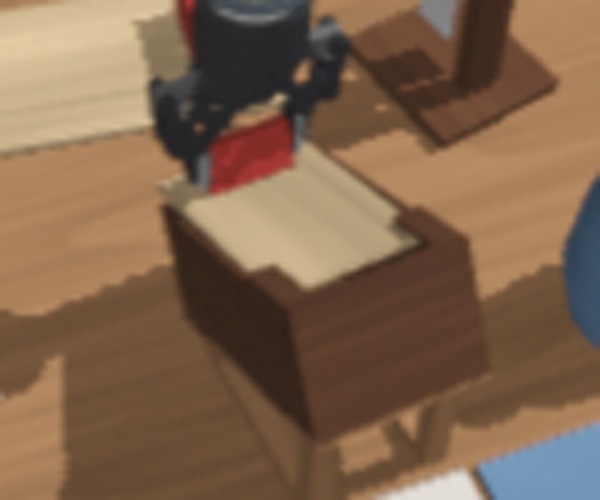

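The lid is over the lip, slid about 28 mm. I'll pull it another 40 mm.

```bash
python3 -m handwheel '[{"travel":[0,-5,2.6],"spin":0},{"travel":[0,-10,5.3],"spin":0},{"travel":[0,-15,7.9],"spin":0},{"travel":[0,-20,10.6],"spin":0},{"travel":[0,-25,13],"spin":0},{"travel":[0,-30,15.5],"spin":0},{"travel":[0,-36,18],"spin":0},{"travel":[0,-36,18],"spin":0}]' 0 30;  python3 - <<'E'
from h import *
s=manip.state();im=optics.camera('scene');cv2.imwrite('pics/s7.png',cv2.resize(im[180:280,220:340],None,fx=5,fy=5,interpolation=cv2.INTER_CUBIC))
print(s['wrist_force'],s['torque'],s['finger_gap'],s['eef_pos'])
E
```

```text
time: 6.38
eef_pos: [0.585, 0.0233, 0.112]
tool_rot: [[-0.098, 0.995, -0.002], [0.995, 0.098, -0.0], [0.0, -0.002, -1.0]]
wrist_force: [0.4, -0.0, -1.7]
finger_gap: 0.0636
[ 0.39520949 -0.04996689 -1.7164944 ] [0.02314214 0.05394616 0.00415511] 0.06358952995402424 [0.58504119 0.02329156 0.11196123]
```

View pics/s7.png

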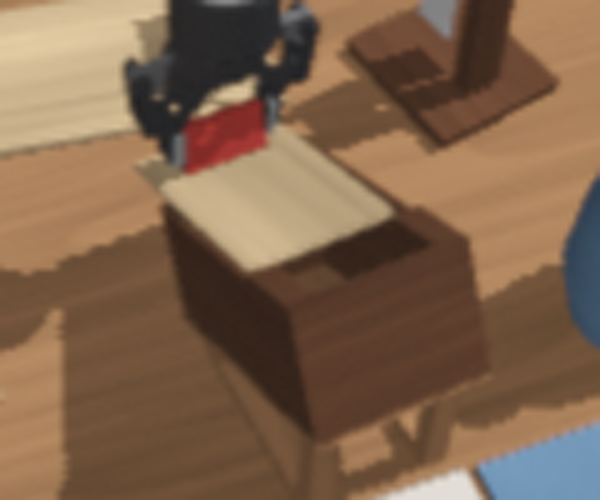

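```bash
python3 -m handwheel '[{"travel":[0,-4,-4],"spin":0},{"travel":[0,-9,-12],"spin":0},{"travel":[0,-15,-22],"spin":0},{"travel":[0,-22,-34],"spin":0},{"travel":[0,-30,-48],"spin":0},{"travel":[0,-38,-62],"spin":0},{"travel":[0,-44,-78],"spin":0},{"travel":[0,-44,-90],"spin":0}]' 0 60;  python3 - <<'E'
from h import *
s=manip.state();im=optics.camera('scene');cv2.imwrite('pics/s8.png',cv2.resize(im[130:280,150:350],None,fx=4,fy=4,interpolation=cv2.INTER_CUBIC))
t=optics.camera('top');cv2.imwrite('pics/t8.png',t)
need([.511,-.274,.2])
print(s['wrist_force'],s['torque'],s['finger_gap'],s['eef_pos'])
c=cam('top'); print('cup',onz(c,(322,145),.085),onz(c,(313,163),.06),onz(c,(323,135),.085))
E
```

```text
time: 7.1
eef_pos: [0.5419, 0.019, 0.205]
tool_rot: [[-0.098, 0.995, 0.001], [0.995, 0.098, 0.0], [-0.0, 0.001, -1.0]]
wrist_force: [-0.1, 0.2, -2.0]
finger_gap: 0.0633
{'travel': array([-288.5,  -61.7,    5.6])} pos [0.5441 0.0191 0.2059] j6 -93.8 t 7.2
[-0.06294742  0.24319571 -2.0173673 ] [-0.04839244  0.04314915 -0.03425997] 0.06329302505526263 [0.54191795 0.01897474 0.20500842]
cup [ 0.74787038 -0.2858062   0.085     ] [ 0.68646501 -0.25442581  0.06      ] [ 0.78542651 -0.29104457  0.085     ]
```

View pics/s8.png

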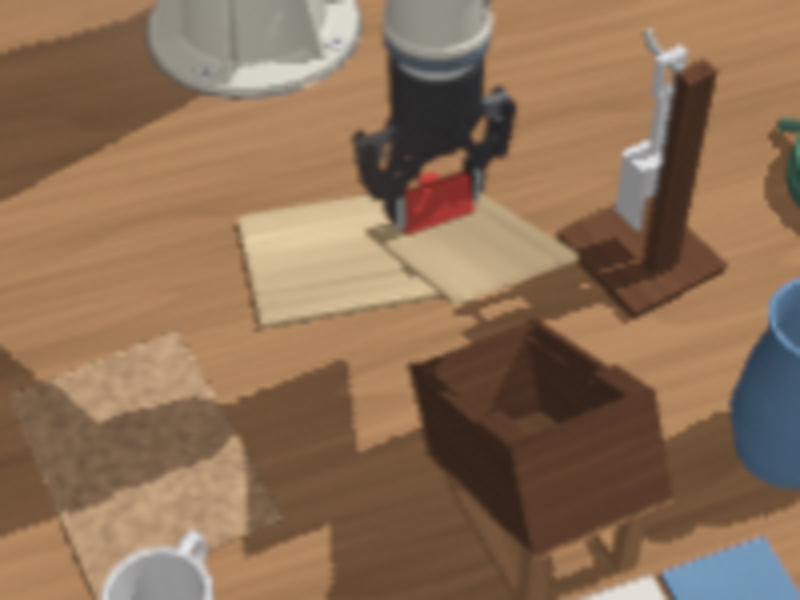

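View pics/t8.png

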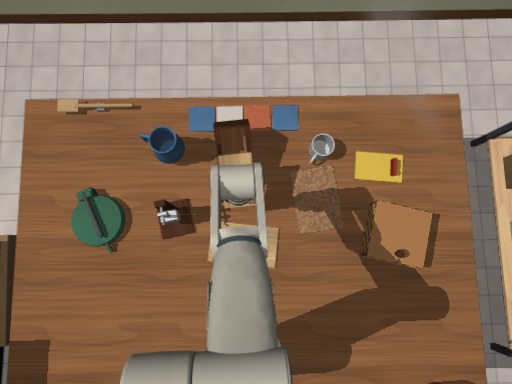

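The lid is clear and still held. I'll carry it over to the mat.

```bash
python3 -m handwheel '[{"travel":[-20,-5,0],"spin":0},{"travel":[-56,-12,0],"spin":0},{"travel":[-92,-20,0],"spin":0},{"travel":[-128,-28,0],"spin":0},{"travel":[-164,-36,0],"spin":0},{"travel":[-200,-44,0],"spin":0},{"travel":[-236,-52,0],"spin":0},{"travel":[-262,-58,0],"spin":0}]' 0 60;python3 -m handwheel '[{"travel":[-18,-3,0],"spin":0},{"travel":[-26,-4,10],"spin":0},{"travel":[-26,-4,30],"spin":0},{"travel":[-26,-4,50],"spin":0},{"travel":[-26,-4,70],"spin":0},{"travel":[-26,-4,70],"spin":0}]' 0 60;  python3 - <<'E'
from h import *
s=manip.state();im=optics.camera('scene');cv2.imwrite('pics/s9.png',cv2.resize(im[130:320,70:270],None,fx=3,fy=3,interpolation=cv2.INTER_CUBIC))
need([.511,-.274,.1])
print(s['wrist_force'],s['torque'],s['finger_gap'],s['eef_pos'])
E
```

```text
time: 7.87
eef_pos: [0.5102, -0.25, 0.2025]
tool_rot: [[-0.097, 0.995, 0.0], [0.995, 0.097, -0.001], [-0.001, 0.0, -1.0]]
wrist_force: [0.6, 0.3, -1.4]
finger_gap: 0.063
time: 8.37
eef_pos: [0.507, -0.2716, 0.1283]
tool_rot: [[-0.098, 0.995, -0.006], [0.995, 0.098, 0.003], [0.004, -0.006, -1.0]]
wrist_force: [-1.5, 1.2, -1.6]
finger_gap: 0.0631
{'travel': array([-2.4,  3. , 30.2])} pos [ 0.508  -0.272   0.1302] j6 -124.0 t 8.4167
[-1.47457014  1.21908841 -1.60676259] [0.03445301 0.13104722 0.02721839] 0.06307171755729879 [ 0.50703576 -0.27156713  0.12827801]
```

View pics/s9.png

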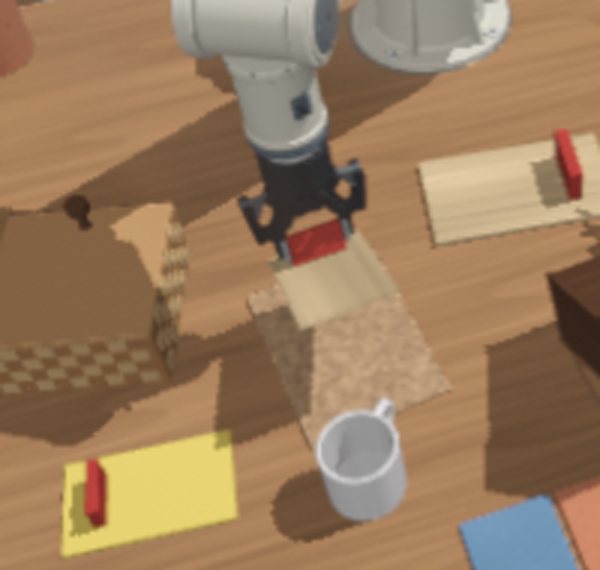

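```bash
python3 -m handwheel '[{"travel":[-1,-4,15],"spin":0},{"travel":[-2,-8,30],"spin":0},{"travel":[-2,-12,45],"spin":0},{"travel":[-2,-14,60],"spin":0},{"travel":[-2,-14,72],"spin":0},{"travel":[-2,-14,80],"spin":0},{"travel":[-2,-14,80],"spin":0},{"travel":[-2,-14,80],"spin":0}]' 0 40;  python3 - <<'E'
from h import *
s=manip.state();im=optics.camera('scene');cv2.imwrite('pics/s10.png',cv2.resize(im[180:280,120:220],None,fx=5,fy=5,interpolation=cv2.INTER_CUBIC))
need([.495,-.274,.04])
print(s['wrist_force'],s['torque'],s['finger_gap'],s['eef_pos'])
E
```

```text
time: 9.08
eef_pos: [0.4963, -0.2769, 0.0529]
tool_rot: [[-0.098, 0.995, 0.0], [0.995, 0.098, -0.0], [-0.0, 0.0, -1.0]]
wrist_force: [-0.0, -0.6, -1.3]
finger_gap: 0.0628
{'travel': array([ 3.2, -1.2, 13.3])} pos [ 0.4965 -0.2771  0.0533] j6 -125.0 t 9.1333
[-0.0128258  -0.63717999 -1.30577989] [ 0.00879328  0.0803065  -0.01380929] 0.06282555803398703 [ 0.49628553 -0.27689114  0.0529268 ]
```

View pics/s10.png

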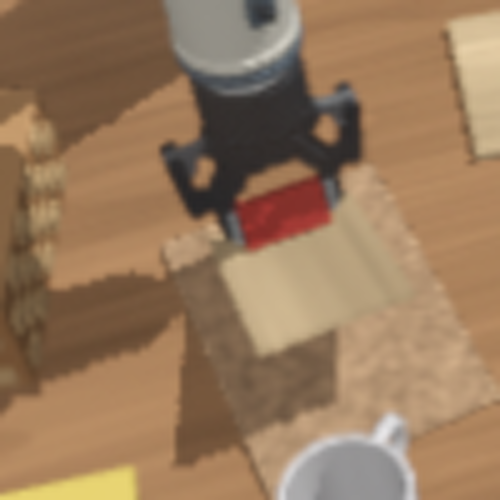

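```bash
python3 -m handwheel '[{"travel":[1,0,4],"spin":0},{"travel":[2,0,8],"spin":0},{"travel":[3,0,11],"spin":0},{"travel":[3,0,13],"spin":0},{"travel":[3,0,14],"spin":0},{"travel":[3,0,14],"spin":0}]' 0 20; python3 -m handwheel '[{"travel":[0,2,2],"spin":0},{"travel":[0,4,4],"spin":0},{"travel":[0,6,5],"spin":0},{"travel":[0,8,6],"spin":0},{"travel":[0,9,7],"spin":0},{"travel":[0,9,7],"spin":0}]' 0 20
python3 - <<'E'
from h import *
s=manip.state();im=optics.camera('scene');cv2.imwrite('pics/s11.png',cv2.resize(im[180:280,120:220],None,fx=5,fy=5,interpolation=cv2.INTER_CUBIC))
need([.495,-.274,.04])
print(s['wrist_force'],s['torque'],s['finger_gap'],s['eef_pos'])
E
```

```text
time: 9.63
eef_pos: [0.4957, -0.2737, 0.0393]
tool_rot: [[-0.098, 0.995, -0.0], [0.995, 0.098, 0.0], [0.0, -0.0, -1.0]]
wrist_force: [-0.8, 3.6, 8.9]
finger_gap: 0.0629
time: 10.13
eef_pos: [0.5049, -0.2729, 0.0329]
tool_rot: [[-0.098, 0.995, 0.0], [0.995, 0.098, 0.0], [0.0, 0.0, -1.0]]
wrist_force: [-2.3, 4.3, 15.7]
finger_gap: 0.0626
{'travel': array([-0.1, -9.9, -7.1])} pos [ 0.5048 -0.2729  0.0329] j6 -124.2 t 10.1833
[-2.26839401  4.27226984 15.66674896] [ 0.47841286  1.14400407 -0.23182555] 0.06255701805092906 [ 0.50485905 -0.2729041   0.03288059]
```

View pics/s11.png

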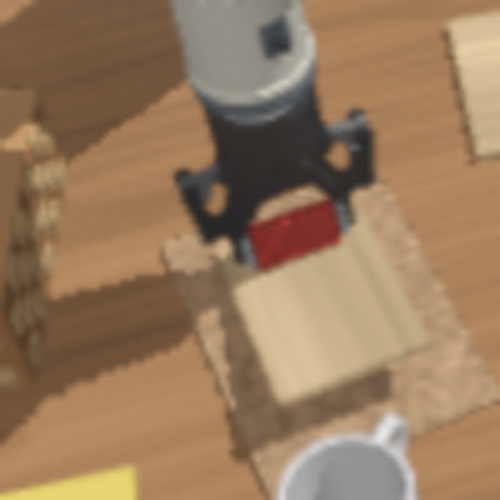

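```bash
python3 -m handwheel '[{"travel":[0,2,1.5],"spin":0},{"travel":[0,4,3],"spin":0},{"travel":[0,6,4],"spin":0},{"travel":[0,7,5],"spin":0},{"travel":[0,8,6],"spin":0},{"travel":[0,8,6],"spin":0}]' 0 20
python3 - <<'E'
from h import *
s=manip.state();im=optics.camera('scene');cv2.imwrite('pics/s12.png',cv2.resize(im[180:280,120:220],None,fx=5,fy=5,interpolation=cv2.INTER_CUBIC));cv2.imwrite('pics/w12.png',optics.camera('wrist'))
print(s['wrist_force'],s['torque'],s['finger_gap'],s['eef_pos'])
E
```

```text
time: 10.68
eef_pos: [0.5119, -0.2722, 0.0264]
tool_rot: [[-0.099, 0.995, -0.002], [0.995, 0.099, 0.0], [0.0, -0.001, -1.0]]
wrist_force: [-4.8, 2.0, 13.3]
finger_gap: 0.0629
[-4.83538287  2.04365775 13.33867044] [0.15563671 1.51392421 0.02782319] 0.06287448065916625 [ 0.51192195 -0.27220634  0.02644406]
```

View pics/s12.png

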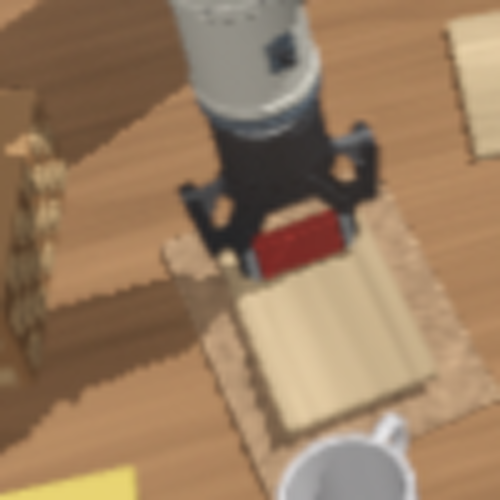

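View pics/w12.png

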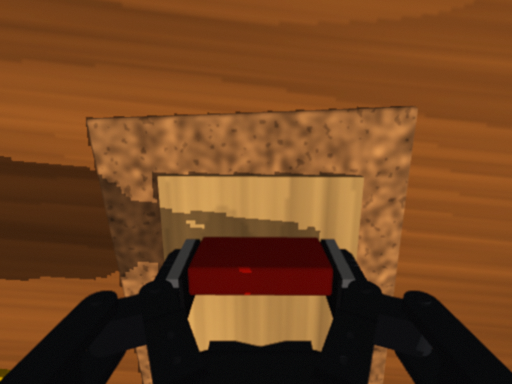

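```bash
python3 -m handwheel '[{"travel":[0,1,1],"spin":0},{"travel":[0,2,2],"spin":0},{"travel":[0,3,3],"spin":0},{"travel":[0,3,3.5],"spin":0},{"travel":[0,3,3.5],"spin":0}]' 0 20
python3 - <<'E'
from h import *
s=manip.state();im=optics.camera('scene');cv2.imwrite('pics/s13.png',cv2.resize(im[180:280,120:220],None,fx=5,fy=5,interpolation=cv2.INTER_CUBIC))
print(s['wrist_force'],s['torque'],s['finger_gap'],s['eef_pos'])
E
```

```text
time: 11.2
eef_pos: [0.5149, -0.2719, 0.0231]
tool_rot: [[-0.098, 0.995, -0.001], [0.995, 0.098, 0.0], [0.0, -0.001, -1.0]]
wrist_force: [-5.1, 1.9, 14.8]
finger_gap: 0.0631
[-5.14375187  1.92909405 14.79266762] [ 0.10837263  1.39098866 -0.18304539] 0.06308364694535365 [ 0.51489356 -0.27190232  0.02313891]
```

View pics/s13.png

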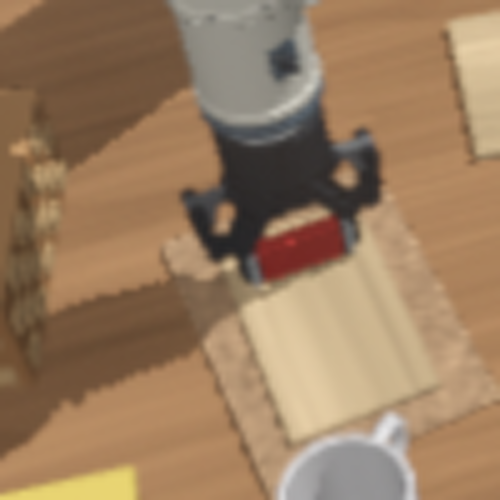

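```bash
python3 -m handwheel '[{"travel":[0,0.5,1],"spin":0},{"travel":[0,1,2],"spin":0},{"travel":[0,1,2],"spin":0}]' 0 20
python3 - <<'E'
from h import *
s=manip.state()
print(s['wrist_force'],s['torque'],s['finger_gap'],s['eef_pos'])
E
python3 -m handwheel '[{"travel":[0,0,0],"spin":0},{"travel":[0,0,0],"spin":0},{"travel":[0,0,0],"spin":0},{"travel":[0,0,0],"spin":0}]' 100 20;  python3 - <<'E'
from h import *
s=manip.state();im=optics.camera('scene');cv2.imwrite('pics/s14.png',cv2.resize(im[180:280,120:220],None,fx=5,fy=5,interpolation=cv2.INTER_CUBIC))
print(s['wrist_force'],s['torque'],s['finger_gap'],s['eef_pos'])
E
```

```text
time: 11.5
eef_pos: [0.5149, -0.2719, 0.023]
tool_rot: [[-0.098, 0.995, -0.003], [0.995, 0.098, 0.001], [0.001, -0.003, -1.0]]
wrist_force: [-17.0, 4.9, 41.2]
finger_gap: 0.063
[-17.03063303   4.87039961  41.20525889] [ 0.36935356  3.12032199 -0.31847715] 0.06302910821736185 [ 0.5148775  -0.27189753  0.02303651]
time: 11.83
eef_pos: [0.5165, -0.2719, 0.02]
tool_rot: [[-0.098, 0.995, 0.0], [0.995, 0.098, 0.0], [0.0, 0.0, -1.0]]
wrist_force: [0.1, 1.0, -0.2]
finger_gap: 0.0853
[ 0.08405622  0.9937083  -0.1935054 ] [ 0.02004164 -0.02945376 -0.0364141 ] 0.0853496081494403 [ 0.51654386 -0.27191264  0.02000514]
```

View pics/s14.png

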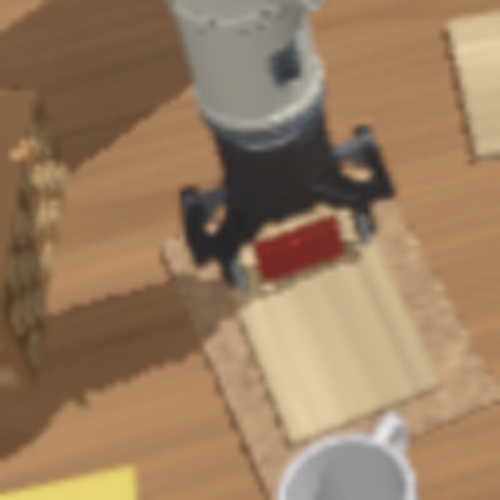

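The lid is flat and released. I'll go straight up and head back towards the stand.

```bash
python3 -m handwheel '[{"travel":[0,0,-10],"spin":0},{"travel":[0,0,-40],"spin":0},{"travel":[0,0,-80],"spin":0},{"travel":[0,0,-120],"spin":0},{"travel":[0,0,-160],"spin":0},{"travel":[0,0,-200],"spin":0},{"travel":[0,0,-240],"spin":0},{"travel":[0,0,-280],"spin":0}]' 100 20; python3 -m handwheel '[{"travel":[20,-10,-30],"spin":0},{"travel":[55,-25,-60],"spin":0},{"travel":[90,-40,-80],"spin":0},{"travel":[125,-55,-90],"spin":0},{"travel":[160,-70,-90],"spin":0},{"travel":[195,-85,-90],"spin":0},{"travel":[230,-100,-90],"spin":0},{"travel":[265,-115,-90],"spin":0}]'
python3 - <<'E'
from h import *
import pickle
s=manip.state();pickle.dump(s,open('s15.pkl','wb'))
cv2.imwrite('pics/w15.png',optics.camera('wrist'))
im=optics.camera('scene');cv2.imwrite('pics/s15.png',im);t=optics.camera('top');cv2.imwrite('pics/t15.png',t)
need([.45,.25,.4],100)
print(s['wrist_force'],s['eef_pos'])
E
```

```text
time: 12.55
eef_pos: [0.5159, -0.2716, 0.303]
tool_rot: [[-0.098, 0.995, 0.0], [0.995, 0.098, -0.0], [-0.0, 0.0, -1.0]]
wrist_force: [0.2, -0.2, -0.3]
finger_gap: 0.0857
time: 13.22
eef_pos: [0.3744, -0.0182, 0.3907]
tool_rot: [[-0.098, 0.995, 0.001], [0.995, 0.098, 0.0], [0.0, 0.001, -1.0]]
wrist_force: [0.9, 1.1, 0.1]
finger_gap: 0.0855
{'travel': array([258.6, 102.1,  -8.9]), 'spin': np.float64(-4.14)} pos [ 0.3748 -0.0177  0.391 ] j6 -98.8 t 13.3667
[0.88584995 1.05474573 0.09869149] [ 0.37438868 -0.01822006  0.39074722]
```

View pics/w15.png

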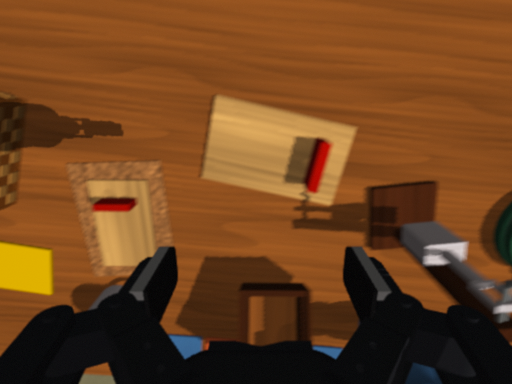

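View pics/t15.png

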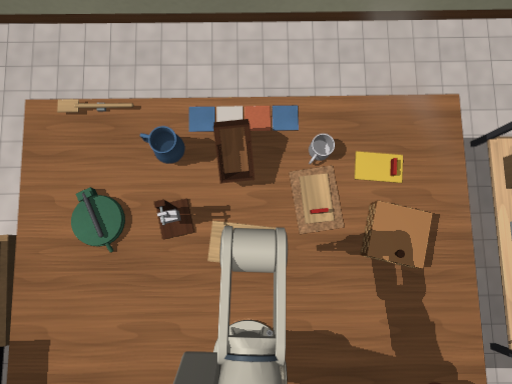

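The lid sits centred on the mat (top view, about 317,200). Next I'll look at the peg and scoop from the wrist.

```bash
python3 -m handwheel '[{"travel":[32,5,-10],"spin":-1},{"travel":[64,10,-20],"spin":-2},{"travel":[96,15,-30],"spin":-3},{"travel":[128,20,-40],"spin":-4},{"travel":[160,25,-50],"spin":-5},{"travel":[192,30,-60],"spin":-6},{"travel":[224,35,-60],"spin":-6},{"travel":[256,40,-60],"spin":-6}]'; python3 -m handwheel '[{"travel":[0,0,0],"spin":0},{"travel":[0,0,0],"spin":0}]'
python3 - <<'E'
from h import *
import pickle
s=manip.state();pickle.dump(s,open('s16.pkl','wb'))
im=optics.camera('wrist');cv2.imwrite('pics/w16.png',im);cv2.imwrite('pics/w16z.png',cv2.resize(im[150:350,160:360],None,fx=3,fy=3,interpolation=cv2.INTER_CUBIC))
c=cam('wrist',s)
print(proj(c,[[.4594,.2592,.261],[.514,.271,.264],[.4594,.2592,.1]]),s['eef_pos'])
t=cv2.imread('pics/t15.png');cv2.imwrite('pics/t15z.png',cv2.resize(t[185:245,140:210],None,fx=8,fy=8,interpolation=cv2.INTER_CUBIC))
t=cv2.imread('pics/s15.png');cv2.imwrite('pics/s15z.png',cv2.resize(t[130:215,280:340],None,fx=7,fy=7,interpolation=cv2.INTER_CUBIC))
E
```

```text
time: 14.03
eef_pos: [0.3916, 0.2404, 0.4511]
tool_rot: [[-0.201, 0.98, 0.002], [0.98, 0.201, 0.0], [0.0, 0.002, -1.0]]
wrist_force: [1.1, -0.1, -0.1]
finger_gap: 0.0854
time: 14.2
eef_pos: [0.3913, 0.2398, 0.4498]
tool_rot: [[-0.203, 0.979, -0.001], [0.979, 0.203, -0.001], [-0.001, -0.001, -1.0]]
wrist_force: [-0.3, -1.5, 0.1]
finger_gap: 0.0854
[[264.35759366 224.92799647]
 [264.54178741 266.17198439]
 [263.12094811 184.96512329]] [0.39131209 0.23984397 0.4498464 ]
```

View pics/w16.png

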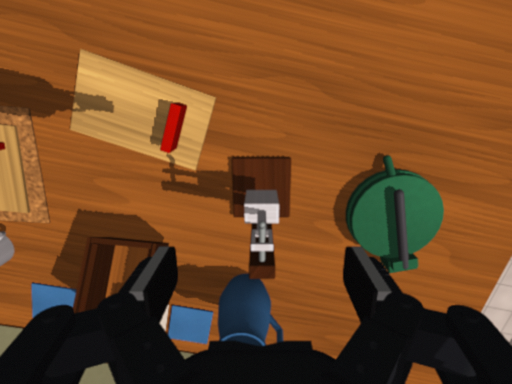

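View pics/w16z.png

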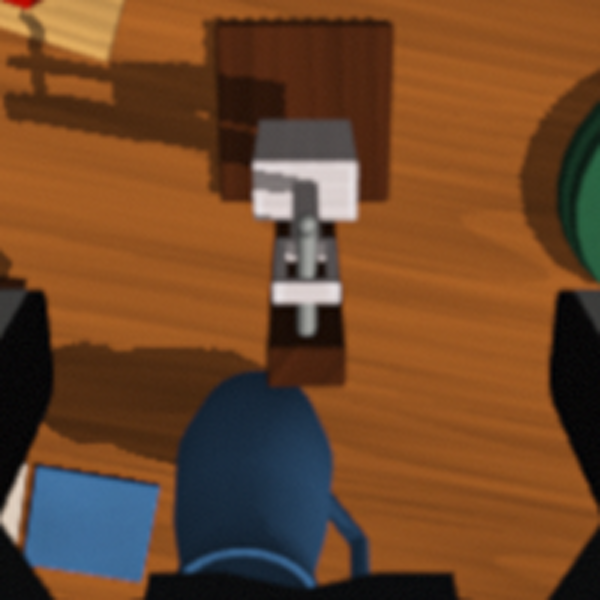

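View pics/t15z.png

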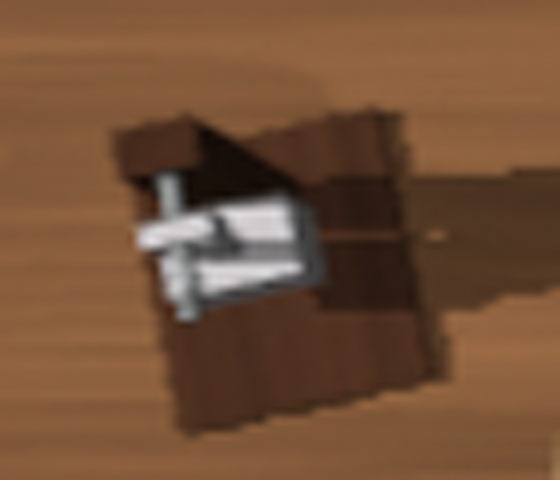

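View pics/s15z.png

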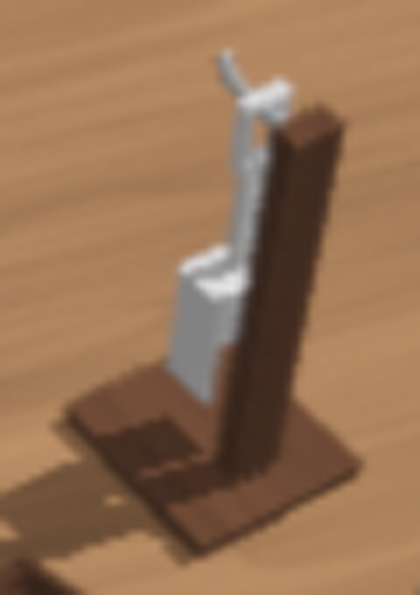

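Wrist view: the peg runs straight down the image, with its tip at about (262.5,226) and the eye's top bar at about (262,248). The jaws are already in line with the eye, yaw ≈11.7°.

Run:
```python
from h import *
import pickle
s=pickle.load(open('s16.pkl','rb'));c=cam('wrist',s)
z=lambda u,v:(160+u/3-.3,150+v/3-.3)
print('eye L,R,c',[np.round(onz(c,z(*p),.259),4) for p in ((271,293),(341,292),(306,293))])
print('tip',onz(c,z(308,224),.262),'post',[np.round(onz(c,z(*p),.264),4) for p in ((270,347),(344,347),(267,385),(345,383))])
t=cam('top')
print('eye top cam',onz(t,(140+175/8-.4,185+228/8-.4),.259))
e=onz(c,z(306,293),.259); need([*e[:2],.40],101.7); need([*e[:2],.23],101.7)
```

```text
eye L,R,c [array([0.4943, 0.2482, 0.259 ]), array([0.4878, 0.2768, 0.259 ]), array([0.4913, 0.2626, 0.259 ])]
tip [0.45869909 0.25657372 0.262     ] post [array([0.5167, 0.2524, 0.264 ]), array([0.5103, 0.2829, 0.264 ]), array([0.5353, 0.2547, 0.264 ]), array([0.5275, 0.2872, 0.264 ])]
eye top cam [0.49235673 0.26128528 0.259     ]
{'travel': array([  3. , 102.8,  49.8]), 'spin': np.float64(-0.04)} pos [0.3912 0.2389 0.4499] j6 -70.4 t 14.25
{'travel': array([  3.2, 103. , 219.8]), 'spin': np.float64(-0.04)} pos [0.3912 0.2389 0.4499] j6 -70.4 t 14.25
```

```bash
python3 -m handwheel '[{"travel":[1,30,10],"spin":0},{"travel":[2,60,25],"spin":0},{"travel":[3,90,50],"spin":0},{"travel":[3,100,80],"spin":0},{"travel":[3,100,110],"spin":0},{"travel":[3,100,130],"spin":0},{"travel":[3,100,130],"spin":0},{"travel":[3,100,130],"spin":0}]'
python3 - <<'E'
from h import *
s=manip.state()
im=optics.camera('wrist');cv2.imwrite('pics/w17.png',im)
need([.4885,.2622,.227],101.7)
E
```

```text
time: 14.92
eef_pos: [0.4882, 0.2607, 0.32]
tool_rot: [[-0.2, 0.98, -0.002], [0.98, 0.2, -0.001], [-0.001, -0.002, -1.0]]
wrist_force: [0.0, 0.0, 0.2]
finger_gap: 0.0853
{'travel': array([ 0.9, -0.2, 94.4]), 'spin': np.float64(-0.15)} pos [0.4888 0.2614 0.3214] j6 -73.6 t 14.9667
```

View pics/w17.png

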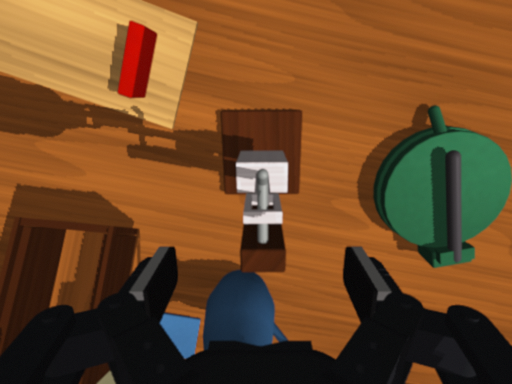

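```bash
python3 -m handwheel '[{"travel":[1,0,20],"spin":0},{"travel":[1.5,0,40],"spin":0},{"travel":[1.5,0,60],"spin":0},{"travel":[1.5,0,75],"spin":0},{"travel":[1.5,0,88],"spin":0},{"travel":[1.5,0,94],"spin":0},{"travel":[1.5,0,94],"spin":0}]'
python3 - <<'E'
from h import *
s=manip.state()
im=optics.camera('wrist');cv2.imwrite('pics/w18.png',im)
need([.4885,.2622,.227],101.7);print(s['wrist_force'])
E
```

```text
time: 15.55
eef_pos: [0.4881, 0.2636, 0.2268]
tool_rot: [[-0.201, 0.98, 0.001], [0.98, 0.201, 0.0], [0.0, 0.001, -1.0]]
wrist_force: [0.3, -0.2, -0.6]
finger_gap: 0.0851
{'travel': array([-1.6, -0.2,  0.5]), 'spin': np.float64(-0.08)} pos [0.4884 0.2638 0.2275] j6 -73.4 t 15.6
[ 0.29167894 -0.20250891 -0.60966215]
```

View pics/w18.png

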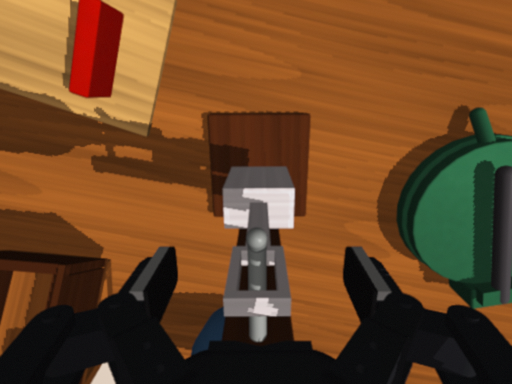

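```bash
python3 -m handwheel '[{"travel":[-0.8,0,0],"spin":0},{"travel":[-0.8,0,0],"spin":0},{"travel":[-0.8,0,0],"spin":0},{"travel":[-0.8,0,0],"spin":0},{"travel":[-0.8,0,0],"spin":0},{"travel":[-0.8,0,0],"spin":0},{"travel":[-0.8,0,0],"spin":0},{"travel":[-0.8,0,0],"spin":0}]' 0 60
python3 - <<'E'
from h import *
s=manip.state()
im=optics.camera('wrist');cv2.imwrite('pics/w19.png',im)
print(s['wrist_force'],s['finger_gap'])
E
```

```text
time: 16.27
eef_pos: [0.4882, 0.2632, 0.2267]
tool_rot: [[-0.202, 0.979, 0.001], [0.979, 0.202, 0.0], [0.0, 0.001, -1.0]]
wrist_force: [-0.8, 1.1, 5.7]
finger_gap: 0.0271
[-0.75102322  1.09983204  5.69246304] 0.027113849471960622
```

View pics/w19.png

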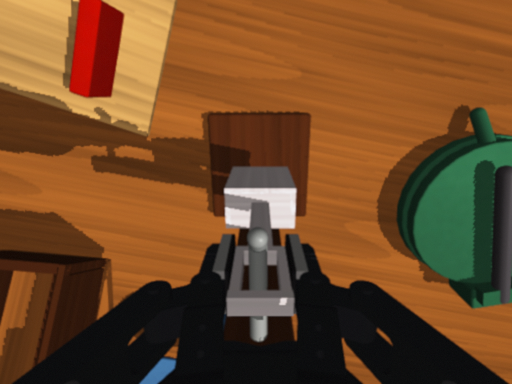

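```bash
python3 -m handwheel '[{"travel":[0,0,-4],"spin":0},{"travel":[0,0,-9],"spin":0},{"travel":[0,0,-14],"spin":0},{"travel":[0,0,-18],"spin":0},{"travel":[0,0,-18],"spin":0},{"travel":[0,0,-18],"spin":0}]' 0 60
python3 - <<'E'
from h import *
s=manip.state()
im=optics.camera('wrist');cv2.imwrite('pics/w20.png',im)
print(s['wrist_force'],s['finger_gap'],s['eef_pos'])
E
```

```text
time: 16.82
eef_pos: [0.488, 0.263, 0.2445]
tool_rot: [[-0.202, 0.979, 0.0], [0.979, 0.202, 0.0], [0.0, 0.0, -1.0]]
wrist_force: [0.8, 0.2, -1.5]
finger_gap: 0.0272
[ 0.77770828  0.15684452 -1.52277207] 0.02724963689452419 [0.48798915 0.26303621 0.24445836]
```

View pics/w20.png

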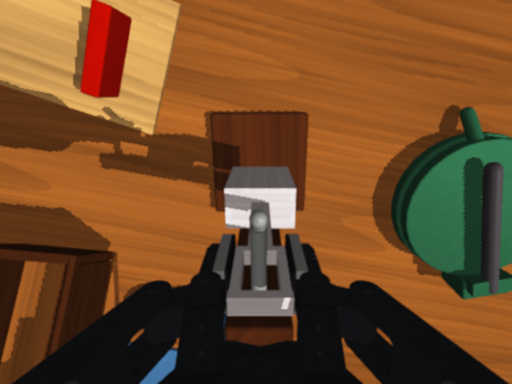

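The scoop is held and lifted 18 mm with no binding force. I'll draw it off along −x.

```bash
python3 -m handwheel '[{"travel":[0,-6,0],"spin":0},{"travel":[0,-14,0],"spin":0},{"travel":[0,-24,0],"spin":0},{"travel":[0,-34,0],"spin":0},{"travel":[0,-46,0],"spin":0},{"travel":[0,-60,0],"spin":0},{"travel":[0,-80,0],"spin":0},{"travel":[0,-100,0],"spin":0}]' 0 60; python3 -m handwheel '[{"travel":[0,-10,-10],"spin":0},{"travel":[0,-10,-40],"spin":0},{"travel":[0,-10,-80],"spin":0},{"travel":[0,-10,-120],"spin":0},{"travel":[0,-10,-150],"spin":0},{"travel":[0,-10,-150],"spin":0}]' 0 60;  python3 - <<'E'
from h import *
s=manip.state()
cv2.imwrite('pics/w21.png',optics.camera('wrist'));cv2.imwrite('pics/s21.png',optics.camera('scene'))
print(s['wrist_force'],s['finger_gap'],s['eef_pos'])
E
```

```text
time: 17.53
eef_pos: [0.3883, 0.2424, 0.2441]
tool_rot: [[-0.201, 0.979, -0.0], [0.979, 0.201, 0.0], [0.0, -0.0, -1.0]]
wrist_force: [0.8, -0.6, -0.2]
finger_gap: 0.027
time: 18.03
eef_pos: [0.3812, 0.2419, 0.4006]
tool_rot: [[-0.202, 0.979, 0.009], [0.979, 0.202, 0.005], [0.004, 0.009, -1.0]]
wrist_force: [1.1, -0.2, -0.9]
finger_gap: 0.0273
[ 1.10965846 -0.19932245 -0.90929954] 0.027281227569434883 [0.38123956 0.24189049 0.40062777]
```

View pics/w21.png

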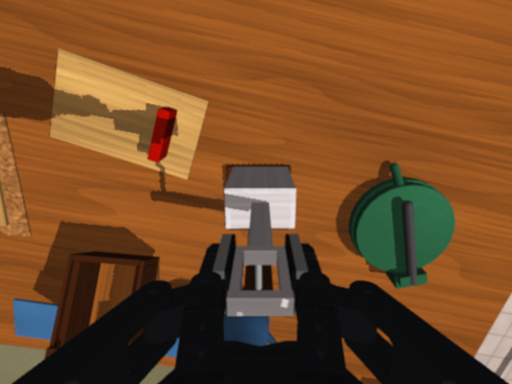

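View pics/s21.png

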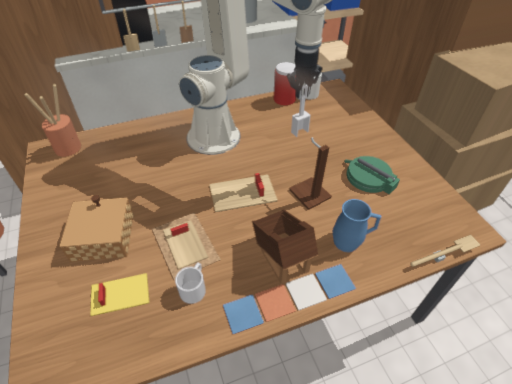

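Run:
```python
from h import *
need([.7215,.039,.43],96)
```

```text
{'travel': array([-266.6,  294.1,  -34.5]), 'spin': np.float64(5.64)} pos [0.3797 0.2408 0.3951] j6 -69.4 t 18.1333
```

```bash
python3 -m handwheel '[{"travel":[-14,6,-15],"spin":0},{"travel":[-42,18,-30],"spin":1},{"travel":[-75,36,-34],"spin":2},{"travel":[-105,60,-34],"spin":3},{"travel":[-132,86,-34],"spin":4},{"travel":[-155,114,-34],"spin":5},{"travel":[-175,144,-34],"spin":5.6},{"travel":[-195,175,-34],"spin":5.6}]' 0 60;  python3 - <<'E'
from h import *
need([.7215,.039,.43],96)
E
```

```text
time: 18.8
eef_pos: [0.591, 0.0838, 0.426]
tool_rot: [[-0.104, 0.995, -0.003], [0.995, 0.104, -0.0], [0.0, -0.003, -1.0]]
wrist_force: [-0.3, 0.2, -0.4]
finger_gap: 0.0272
{'travel': array([-58.1, 125.1,  -4.4]), 'spin': np.float64(-0.05)} pos [0.591  0.0838 0.426 ] j6 -88.0 t 18.8
```

```bash
python3 -m handwheel '[{"travel":[-12,25,0],"spin":0},{"travel":[-24,50,0],"spin":0},{"travel":[-36,76,0],"spin":0},{"travel":[-48,102,0],"spin":0},{"travel":[-56,118,0],"spin":0},{"travel":[-58,124,0],"spin":0},{"travel":[-58,124,0],"spin":0},{"travel":[-58,124,0],"spin":0}]' 0 60;  python3 - <<'E'
from h import *
import pickle
s=manip.state();pickle.dump(s,open('s22.pkl','wb'));cv2.imwrite('pics/w22.png',optics.camera('wrist'));cv2.imwrite('pics/s22.png',cv2.resize(optics.camera('scene')[120:300,200:380],None,fx=3.3,fy=3.3,interpolation=cv2.INTER_CUBIC))
need([.7215,.039,.43],96)
c=cam('wrist',s);print(proj(c,place(mouth2bin([[-11.5,62,7],[-11.5,-62,7],[0,46,0],[0,-46,0],[132,62,10],[132,-62,10]]),.6296,.0293,np.radians(6.2))))
E
```

```text
time: 19.47
eef_pos: [0.7193, 0.0408, 0.4266]
tool_rot: [[-0.105, 0.994, -0.003], [0.994, 0.105, 0.0], [0.0, -0.003, -1.0]]
wrist_force: [-0.2, -0.3, -1.8]
finger_gap: 0.0274
{'travel': array([-2.3,  2.1, -2. ]), 'spin': np.float64(0.06)} pos [0.7191 0.0411 0.428 ] j6 -92.9 t 19.5667
[[300.7931538   76.78365174]
 [216.31293262  77.06288365]
 [289.5488719   86.62882565]
 [227.64244222  86.83160609]
 [303.67176855 171.77508366]
 [213.82649885 172.04569204]]
```

View pics/w22.png

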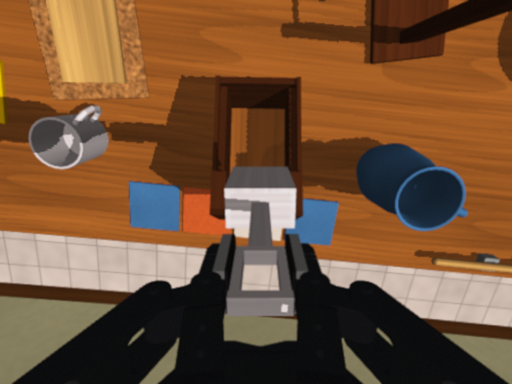

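View pics/s22.png

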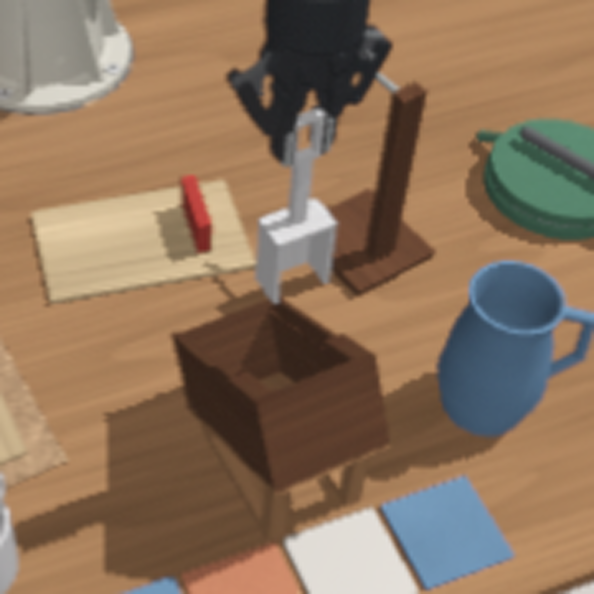

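```bash
python3 -m handwheel '[{"travel":[-1,1,10],"spin":0},{"travel":[-2.3,2,30],"spin":0},{"travel":[-2.3,2,55],"spin":0},{"travel":[-2.3,2,80],"spin":0},{"travel":[-2.3,2,105],"spin":0},{"travel":[-2.3,2,125],"spin":0},{"travel":[-2.3,2,130],"spin":0},{"travel":[-2.3,2,130],"spin":0}]' 0 60;  python3 - <<'E'
from h import *
s=manip.state();cv2.imwrite('pics/w23.png',optics.camera('wrist'));cv2.imwrite('pics/s23.png',cv2.resize(optics.camera('scene')[120:300,200:380],None,fx=3.3,fy=3.3,interpolation=cv2.INTER_CUBIC))
need([.7215,.039,.243],96);print(s['wrist_force'])
E
```

```text
time: 20.23
eef_pos: [0.7211, 0.0386, 0.2963]
tool_rot: [[-0.105, 0.994, -0.003], [0.994, 0.105, -0.0], [0.0, -0.003, -1.0]]
wrist_force: [1.5, -0.1, -2.1]
finger_gap: 0.0272
{'travel': array([ 0.6, -1.3, 56.5]), 'spin': np.float64(0.04)} pos [0.7228 0.0386 0.2995] j6 -93.1 t 20.3333
[ 1.48315984 -0.07158351 -2.13579287]
```

View pics/s23.png

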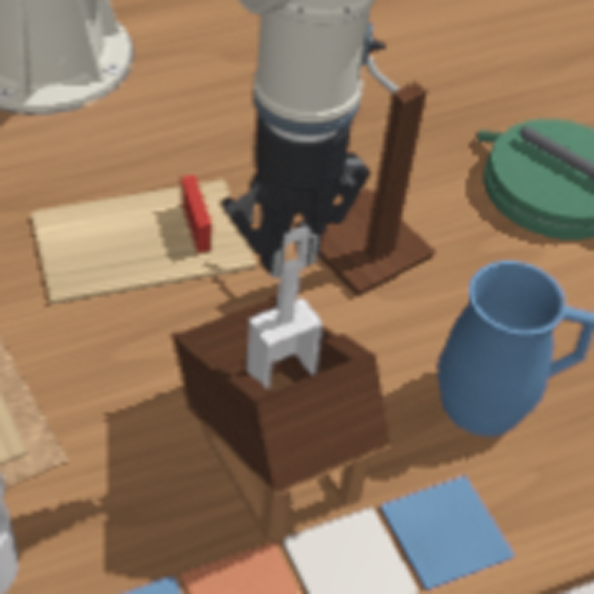

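View pics/w23.png

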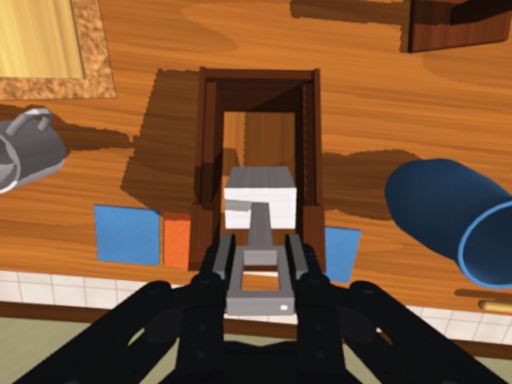

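```bash
python3 -m handwheel '[{"travel":[0,0,10],"spin":0},{"travel":[0,-1,22],"spin":0},{"travel":[0,-1,34],"spin":0},{"travel":[0,-1,44],"spin":0},{"travel":[0,-1,50],"spin":0},{"travel":[0,-1,54],"spin":0},{"travel":[0,-1,54],"spin":0},{"travel":[0,-1,54],"spin":0}]' 0 60;  python3 - <<'E'
from h import *
s=manip.state();cv2.imwrite('pics/w24.png',optics.camera('wrist'));cv2.imwrite('pics/s24.png',cv2.resize(optics.camera('scene')[120:300,200:380],None,fx=3.3,fy=3.3,interpolation=cv2.INTER_CUBIC))
need([.7215,.039,.243],96);print(s['wrist_force'])
E
```

```text
time: 21.0
eef_pos: [0.7216, 0.0382, 0.2441]
tool_rot: [[-0.105, 0.994, -0.0], [0.994, 0.105, -0.0], [-0.0, -0.0, -1.0]]
wrist_force: [0.4, -0.8, -1.1]
finger_gap: 0.0271
{'travel': array([ 0.7, -0.3,  1.8]), 'spin': np.float64(0.03)} pos [0.7219 0.0383 0.2448] j6 -93.1 t 21.1
[ 0.42104763 -0.80225426 -1.14800265]
```

View pics/s24.png

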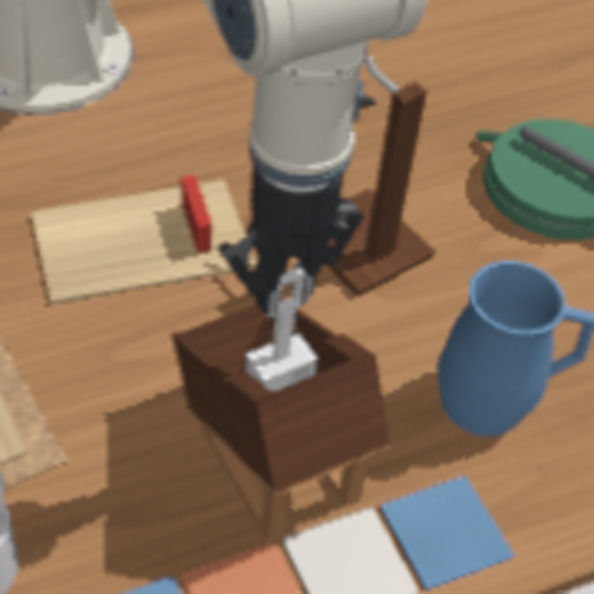

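View pics/w24.png

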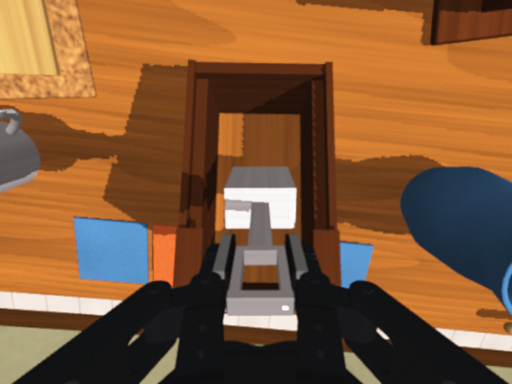

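```bash
python3 -m handwheel '[{"travel":[0,0,2],"spin":0},{"travel":[0,0,4],"spin":0},{"travel":[0,0,6],"spin":0},{"travel":[0,0,6],"spin":0}]' 0 60; python3 -m handwheel '[{"travel":[0,0,1],"spin":0},{"travel":[0,0,2],"spin":0},{"travel":[0,0,3],"spin":0},{"travel":[0,0,3],"spin":0}]' 0 60
```

```text
time: 21.43
eef_pos: [0.7213, 0.0383, 0.2377]
tool_rot: [[-0.105, 0.994, -0.001], [0.994, 0.105, -0.0], [0.0, -0.001, -1.0]]
wrist_force: [-0.3, 0.4, -1.2]
finger_gap: 0.0269
time: 21.77
eef_pos: [0.7214, 0.0382, 0.2349]
tool_rot: [[-0.105, 0.994, -0.0], [0.994, 0.105, -0.0], [-0.0, -0.0, -1.0]]
wrist_force: [-0.6, -0.3, -1.4]
finger_gap: 0.027
```

```bash
python3 -m handwheel '[{"travel":[0,0,1],"spin":0},{"travel":[0,0,2],"spin":0},{"travel":[0,0,3],"spin":0},{"travel":[0,0,3],"spin":0}]' 0 60; python3 -m handwheel '[{"travel":[0,0,1],"spin":0},{"travel":[0,0,2],"spin":0},{"travel":[0,0,2],"spin":0},{"travel":[0,0,2],"spin":0}]' 0 60
```

```text
time: 22.1
eef_pos: [0.7221, 0.0384, 0.234]
tool_rot: [[-0.105, 0.994, 0.002], [0.994, 0.105, 0.0], [-0.0, 0.002, -1.0]]
wrist_force: [-3.2, 0.5, 9.4]
finger_gap: 0.0271
time: 22.43
eef_pos: [0.7224, 0.0384, 0.2337]
tool_rot: [[-0.105, 0.994, 0.003], [0.994, 0.105, 0.0], [-0.0, 0.003, -1.0]]
wrist_force: [-5.2, -0.0, 18.3]
finger_gap: 0.0271
```

```bash
python3 -m handwheel '[{"travel":[0,0,-2],"spin":0},{"travel":[0,0,-4],"spin":0},{"travel":[0,0,-4],"spin":0}]' 0 60; python3 -m handwheel '[{"travel":[0,0,0],"spin":0},{"travel":[0,0,0],"spin":0},{"travel":[0,0,0],"spin":0},{"travel":[0,0,0],"spin":0},{"travel":[0,0,0],"spin":0},{"travel":[0,0,0],"spin":0}]' 100 20;python3 - <<'E'
from h import *
s=manip.state();cv2.imwrite('pics/w25.png',optics.camera('wrist'));cv2.imwrite('pics/s25.png',cv2.resize(optics.camera('scene')[120:300,200:380],None,fx=3.3,fy=3.3,interpolation=cv2.INTER_CUBIC))
E
```

```text
time: 22.68
eef_pos: [0.7217, 0.0383, 0.2346]
tool_rot: [[-0.105, 0.994, 0.001], [0.994, 0.105, 0.0], [-0.0, 0.001, -1.0]]
wrist_force: [-0.3, -0.0, 1.6]
finger_gap: 0.0274
time: 23.18
eef_pos: [0.7215, 0.0383, 0.2341]
tool_rot: [[-0.105, 0.994, -0.0], [0.994, 0.105, -0.0], [-0.0, -0.0, -1.0]]
wrist_force: [-0.2, 0.4, 0.4]
finger_gap: 0.0851
```

View pics/s25.png

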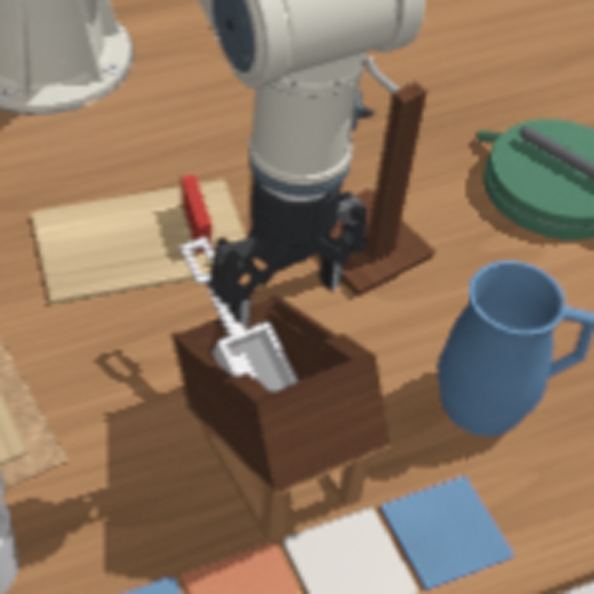

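View pics/w25.png

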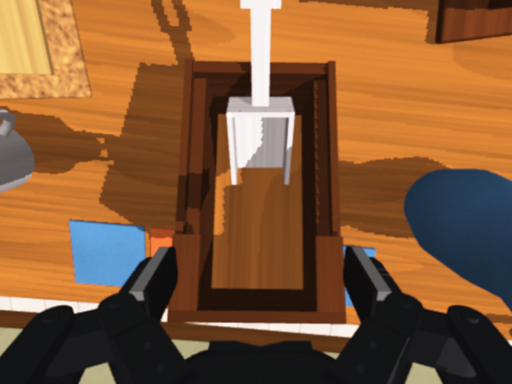

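The scoop has tipped forward onto the front lip, bowl inside (wrist view, about 262,140). I'll retreat straight up and check it has settled.

```bash
python3 -m handwheel '[{"travel":[0,0,-20],"spin":0},{"travel":[0,0,-60],"spin":0},{"travel":[0,0,-100],"spin":0},{"travel":[0,0,-140],"spin":0},{"travel":[0,0,-180],"spin":0},{"travel":[0,0,-180],"spin":0},{"travel":[0,0,-180],"spin":0}]' 100 20
python3 - <<'E'
from h import *
import pickle
s=manip.state();pickle.dump(s,open('s26.pkl','wb'));im=optics.camera('wrist');cv2.imwrite('pics/w26.png',cv2.resize(im[60:260,160:360],None,fx=3,fy=3,interpolation=cv2.INTER_CUBIC));
im=optics.camera('scene');cv2.imwrite('pics/s26full.png',im);cv2.imwrite('pics/s26.png',cv2.resize(im[190:290,230:330],None,fx=6,fy=6,interpolation=cv2.INTER_CUBIC))
E
```

```text
time: 23.87
eef_pos: [0.7225, 0.0383, 0.4177]
tool_rot: [[-0.105, 0.994, 0.006], [0.994, 0.105, 0.0], [-0.0, 0.006, -1.0]]
wrist_force: [-1.2, -0.0, -1.6]
finger_gap: 0.0855
```

View pics/s26.png

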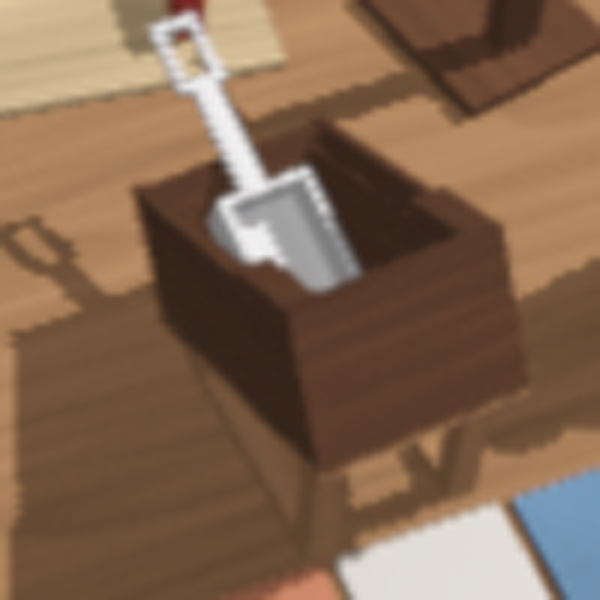

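View pics/w26.png

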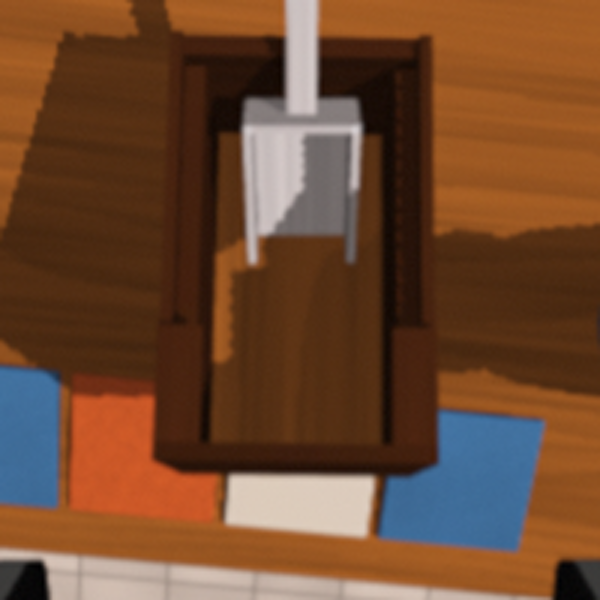

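Run:
```python
from h import *
import pickle
s=pickle.load(open('s26.pkl','rb'));w=cam('wrist',s);c=cam('scene')
zw=lambda u,v:(160+u/3-.3,60+v/3-.3); zs=lambda u,v:(230+u/6-.4,190+v/6-.4)
def mouth(X,yaw=np.radians(6.2)):
    d=X-np.array([.6296,.0293,.1]); x=np.cos(yaw)*d[0]+np.sin(yaw)*d[1]; y=-np.sin(yaw)*d[0]+np.cos(yaw)*d[1]
    return np.round(1e3*np.array([C*x+S*d[2],y,-S*x+C*d[2]]),1)
for n,a,b in (('rimL',(243,128),(228,210)),('rimR',(361,128),(312,170)),('lowR',(352,263),(358,272))):
    X,r=tri([(w,zw(*a)),(c,zs(*b))]); print(n,mouth(X),np.round(r,1))
```

```text
rimL [ 31.2 -26.3  -2.2] [2.9 2.9]
rimR [32.2 29.2  1.2] [1.8 1.8]
lowR [ 83.9  24.5 -42. ] [0.7 0.7]
```

```bash
python3 -m handwheel '[{"travel":[0,0,0],"spin":0},{"travel":[0,0,0],"spin":0},{"travel":[0,0,0],"spin":0},{"travel":[0,0,0],"spin":0},{"travel":[0,0,0],"spin":0},{"travel":[0,0,0],"spin":0},{"travel":[0,0,0],"spin":0},{"travel":[0,0,0],"spin":0}]'
python3 - <<'E'
from h import *
a=cv2.imread('pics/s26full.png');b=optics.camera('scene');d=cv2.absdiff(a,b)
print('scoop region diff',d[190:265,245:300].max(),d[190:265,245:300].mean())
cv2.imwrite('pics/s27.png',cv2.resize(b[205:285,140:220],None,fx=7,fy=7,interpolation=cv2.INTER_CUBIC)); cv2.imwrite('pics/w27.png',optics.camera('wrist'))
a0=cv2.imread('pics/scene0.png'); 
for n,(y0,y1,x0,x1) in dict(press=(150,195,340,400),pitcher=(200,255,330,380),cup=(262,305,172,210),basket=(195,260,60,135)).items(): print(n,cv2.absdiff(a0,b)[y0:y1,x0:x1].mean())
E
```

```text
time: 24.63
eef_pos: [0.7215, 0.0383, 0.4142]
tool_rot: [[-0.105, 0.994, 0.0], [0.994, 0.105, 0.0], [-0.0, 0.0, -1.0]]
wrist_force: [0.1, -0.3, 0.6]
finger_gap: 0.0852
scoop region diff 4 0.37696969696969695
press 0.38049382716049385
pitcher 0.37975757575757574
cup 8.185638514891881
basket 24.490051282051283
```

View pics/s27.png

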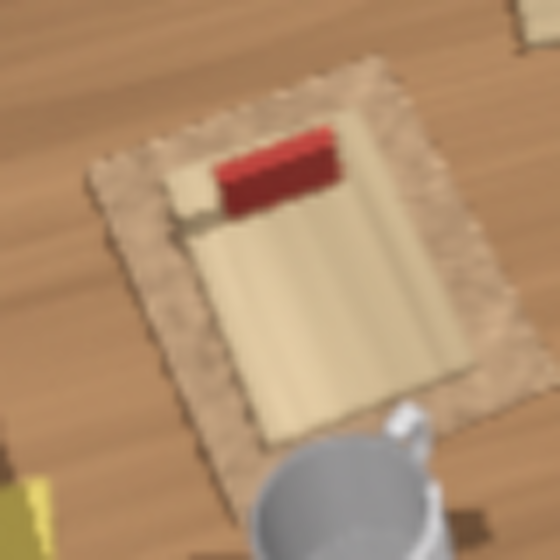

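View pics/w27.png

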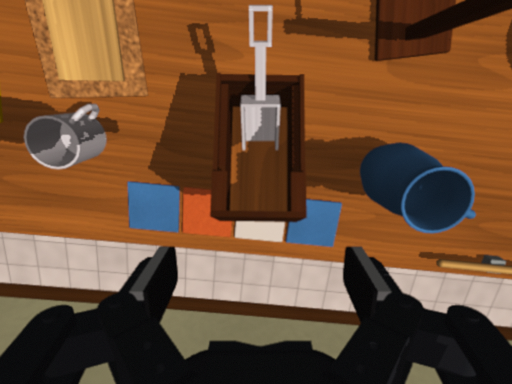

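Run:
```python
from h import *
c=cam('scene');z=lambda u,v:(140+u/7-.4,205+v/7-.4)
P=[onz(c,z(*p),.012) for p in ((165,175),(345,105),(475,362),(268,442))]
ctr=(P[0]+P[1]+P[2]+P[3])/4;print('lid centre',ctr,'mat',(.5608,-.2691))
print(manip.sign_off())
```

```text
lid centre [ 0.56178673 -0.26745982  0.012     ] mat (0.5608, -0.2691)
the job is handed in; nothing more can be done
None
```

View pics/s26full.png

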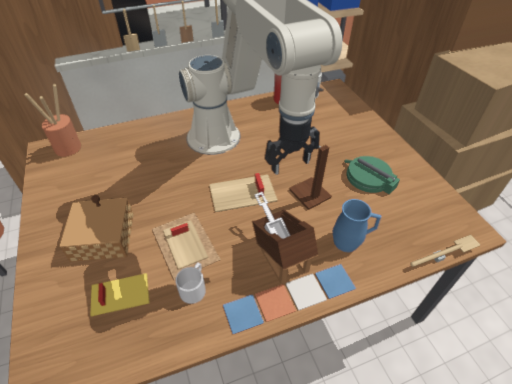

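I opened the bin, laid the lid on the cork mat and left the scoop in the open bin. The job is handed in, at about 25 s on the robot's clock.

- **Lid:** I gripped the handle by its ends, tipped the low end over the lip and slid the lid down out of its grooves. I pressed it flat on the mat before letting go. The last check put its centre about 2 mm from the mat's centre, flat by eye and handle up. The force on the wrist rose to about 45 N as it seated, well under the 120 N limit.
- **Scoop:** I took it off its peg by the eye and lowered it bowl first until it touched the bin floor. On release it tipped forward and now leans on the front lip. My estimate puts the bowl centre at bin_mouth x of about 47 mm, y of about 1 mm and z of about −34 mm. That comes from two camera views that disagreed by up to 3 mm. Two pictures about 0.7 s apart showed no movement.
- **Bystanders:** The press and pitcher match the first picture. The image check disagreed for the cup and basket. The arm's shadow and the lid now on the mat probably account for that. The basket looks shut, both look to be where they were, and the arm never came near either.

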